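# Batch milling cylinders through the gate hopper and hang up the dip basket

## Robot

A 6-joint arm with a two-finger parallel gripper is mounted at the origin on the work surface. World frame = base frame: x ahead of the robot, y to its left, z up, the work surface at z = 0. Lengths are in m, angles in degrees, forces in N, time in s.
With the tool pointing down it reaches from about 0.4 to 0.825 m from the base axis. Payload 7 kg.
Tool frame: the origin (TCP) lies on the front face of the gripper's body, between the roots of the fingers; the fingertips stand 66 mm ahead of it and the grasp point (between the pads) lies 47 mm ahead of it; z points along the fingers, y is the line along which they close (so a half turn about z gives the same grasp; the last joint's range is limited). The gripper opens to 88 mm and grips with 3 to 60 N. Pads are 19 mm wide; open, the fingers measure 130 mm over their backs; the gripper's body (78 mm by 193 mm) begins 47 mm behind the grasp point.
Start: joints at [83.887, 20.546, 0.682, 0, -70.136, -16.507], TCP at [0.26, 0.623, 0.292] pointing down, gripper open.
Joint ranges: [-176.03, 176.03], [-82.01, 121.73], [-58.28, 71.71], [-173.87, 95.51], [-174.79, -0.11], [-173.66, 173.66]. Speed limits (degrees/s): [136.94, 136.94, 172.46, 180, 180, 180].

## Interface

Orientations are given as [roll, pitch, yaw] about the fixed x, y, z axes, in that order (R = Rz(yaw) Ry(pitch) Rx(roll)).
In Python, from plant import ctrl gives the robot as it stands.
- The arm moves only by the tool send_rows, never from a script. Its argument "deltas" is a list of rows, each a list of 2 entries, a list of its own where there are three numbers: the shift along the tool's x, y, z each as a share of 800 mm, from -1 to 1, then the turn about the tool's z as a share of 90 degrees, from -1 to 1. A call has exactly 5 rows; each row is the pose to reach, as a shift and turn from the pose commanded when the call began, along the tool's axes at that moment; what a row does not reach only later rows make up. A row lasts 1/12 s, in which the tool goes at most 41.7 mm and 7.16 degrees, less where a joint would pass 70% of its speed; a pose out of reach is approached as far as the arm can. A call with a number of a shift or a turn outside -1 to 1 is refused whole. A call with a gripper value outside its range is refused whole. "gripper" is the opening, from 0 (shut) to 1 (fully open), set as the call begins (left out, the last holds). The fingers move at their own pace and stop on an object; the grip force is fixed at half the most. Time passes only in rows, so rows that repeat a pose let the fingers close, or fill a call up. It gives the time, the measured TCP pose, the force, the opening and the grip force at its end, in the units of the state.
- ctrl.get_obs(): the state, without advancing time (a new reading comes with each control period).
- ctrl.snapshot(name): name is "scene" or "side" or "wrist"; returns a dict with "color" (420x560x3 uint8, red, green, blue), "vertical_fov" (degrees; the focal length in pixels is half the picture's height over the tangent of half this angle, whatever the lens; pixels are square), "cx", "cy" (the principal point, pixels), "rvec" (rotation vector, rad) and "tvec" (3), from world to camera coordinates, as OpenCV has them. Camera axes: x right, y down, z forward; pixel columns grow to the right and rows downward; lengths in m; the calibration is good to about 2 mm. A picture is of the moment at which its call begins. There is no depth.
- ctrl.close_job(): hands the job in; it is judged then, once.
Trained networks look in a picture, given as the dict that the camera call returned (one of the last four; its "shot" number tells which), for a name from the list of things; names that differ only in an ending like _2 or _b are one class to them, and where a whole thing is asked for, a point or a joint stands for the part that bears it (a point fixed in the world has none). Each returns a list of dicts, best first, with "conf" (0 to 1); they miss things now and then, are a little off and sometimes report something else, mostly with a low value. They report only what shows in the picture. A call takes as long as a camera call. They do not tell look-alikes from the thing itself.
- ctrl.boxes_of(picture, thing): "xy" ([column, row] as shares, 0 to 1, of the picture: columns of its width, rows of its height, amid what is visible of it).
- ctrl.cut_out(picture, thing): "pixels" (420x560 bool, what is visible of it) and "xy" ([column, row] as shares, 0 to 1, of the picture: columns of its width, rows of its height, amid what is visible of it).
The state is a dict: "clock": time; "joint_pos": joint angles; "qvel": joint speeds; "tau": joint torques, N m; "tool_pos": TCP position; "orientation": TCP orientation; "force": force on the tool from outside, world axes, zero at the start; "moment": the same for the moment, N m; "opening": finger opening in m; "gripper_force": force on a finger pad.
Only numpy, scipy, OpenCV 4.12 (cv2) and the standard library are available. Lean on these libraries where they do the work, as an engineer would, in place of code of your own. Each camera call takes 0.05 s, during which the arm holds its last target. There are 200 camera calls.

## Task

Push the hopper's slide gate shut, put every white ceramic milling cylinder lying on the bench into the hopper, and stand the dip basket on the bench under the end of the chute. Then pull the gate open so that the whole batch runs down into the basket, push the gate fully shut again, and hang the basket with all the cylinders in it by its handle on the hook of the stand, upright and at rest. Leave the bottle, the beaker and the pipette-tip box where they are.

Things in the scene. Friction and masses are not known exactly. Their poses are not given: they have to be found in the camera images.
- hopper: Steel batch hopper fixed on a stand, 275 high. Origin: at bench level under the middle of the bin; z up, -x the way the chute delivers (to the robot), the gate pulls out to -y. Bin 64 x 64 inside, walls 3, from the gate's top (height 200) to 256. Below it a 64 wide chute slopes at 50 degrees to -x. Foot: x -30 to +120, y -85 to +85, 16 high; back column x +40 to +54.
- hopper_mouth (a point): Middle of the bin's mouth, 275 above the bench, straight above the hopper's origin; axes as the hopper's. The rim flares out on the +x and both y sides between heights 256 and 275 (mouth at the top about 84 along y); the wall on the -x side is plain, upright to 275.
- chute_lip (a point): Middle of the chute's lower edge, 68 above the bench and 68 to -x of the hopper's origin; axes as the hopper's. Chute walls rise 13 above it and reach 15 further to -x. The basket belongs on the bench, square to the hopper, its centre 33 further to -x, the lip reaching in over its rear wall. Bring it in from -x: it cannot come down past the chute.
- gate (a joint): Slide gate that is the floor of the hopper's bin: 0 = fully shut, 0.066 m = fully open; grows as it is pulled out to the hopper's -y. Moves at about 3 N, stays where it is left, stops at both ends. Starts partly or fully open.
- gate_tab (a point): Centre of the upright black tab at the outer end of the gate, by which it is pulled and pushed: 12 thick (along the hopper's y), 40 wide (along x), from height 200 to 246; this point is 225 above the bench, 118 from the bin's middle to the hopper's -y with the gate shut, 184 with it open. Axes as the hopper's.
- basket: Square stainless dip basket, 90 x 90, walls 3 thick and 50 high, about 250 g, open on top. Origin: centre of its underside, z up. A stiff arched wire handle (8 diameter) stands in its y-z plane: it rises from the two y walls (y +-47 outside), leaning in to a narrower upper part (see basket_bar).
- basket_bar (a point): Middle of the handle's top bar (along the basket's y), on its axis, 140 above the underside; axes as the basket's. From height 95 to 140 the handle's two uprights are straight, 62 apart outside and 46 inside along y: they can be gripped across from outside, leaving the middle free for a hook; or the bar can be pinched.
- hook: Fixed steel stand with a hook. Origin: centre of its round foot (radius 50, 12 high) on the bench, z up. Post of radius 8, 260 high. At height 240 (axis) a rod of 8 diameter runs from the post along the stand's -x (to the robot), level to x -98, then turns up to hook_tip. The hung basket's bar lies across the rod, its axis at 248; 80 from the post it clears the post.
- hook_tip (a point): Centre of the hook's upturned end: 114 from the post's axis along the stand's -x, 262 above the bench (its top at 266). Axes as the stand's.
- mill0_center (a point): Centre of a white ceramic milling cylinder, 24 diameter and 24 high with a domed top (full width up to 18), 45 g, loose, at first standing upright on the bench (this point 12 up); z is its axis. Three to five of these are present.
- mill1_center (a point): Centre of a white ceramic milling cylinder, 24 diameter and 24 high with a domed top (full width up to 18), 45 g, loose, at first standing upright on the bench (this point 12 up); z is its axis. Three to five of these are present.
- mill2_center (a point): Centre of a white ceramic milling cylinder, 24 diameter and 24 high with a domed top (full width up to 18), 45 g, loose, at first standing upright on the bench (this point 12 up); z is its axis. Three to five of these are present.
- mill3_center (a point): Centre of a white ceramic milling cylinder, 24 diameter and 24 high with a domed top (full width up to 18), 45 g, loose, at first standing upright on the bench (this point 12 up); z is its axis. Three to five of these are present.
- mill4_center (a point): Centre of a white ceramic milling cylinder, 24 diameter and 24 high with a domed top (full width up to 18), 45 g, loose, at first standing upright on the bench (this point 12 up); z is its axis. Three to five of these are present.
- reagent: Bystander: amber glass bottle with a blue cap, 70 diameter, 160 high. Origin at the centre of its underside. Not to be moved.
- beaker: Bystander: empty glass beaker, 70 diameter, 90 high. Origin at the centre of its underside. Not to be moved.
- tipbox: Bystander: blue pipette-tip box 80 x 120 x 55. Origin at the centre of its underside. Not to be moved.
Not all that is in view belongs to the job. Leave any turquoise look-alike of the basket alone.

How it is judged:
By the outcome, as a careful person would: the job done as asked, in the order asked, and still so for the second after the job is handed in, with the robot touching nothing.
Of mill0, mill1, mill2, mill3, mill4 only 3 to 5 are there at a start; the rules pass over those that are not, and their reading is None.
At some moment in a run one of mill0, mill1, mill2, mill3, mill4 may be knocked a few centimetres aside while the robot is not near it.
It also fails if it takes over 210 s, if anything falls off the work surface, if the arm or the gripper's body presses on something with over 40 N, if the wrist force passes 120 N, or if a joint passes its speed limit or range.

## Working session

There is one attempt and no reset: what is moved stays moved. The work goes in short steps, Python scripts to look and compute and a tool call to move; the robot and the scene stay as the last step left them, time stands still between calls to the robot, and variables do not carry over. Pictures are saved under pics/ and viewed, at most 14 in all, crops included, and the job is handed in when it is done.

Besides the shell and the picture viewer there is one more tool, called after "Emit:" as name(argument=value, ...), one argument or row to a line, values as JSON. send_rows: Moves the arm, as the interface text tells. Shift numbers are shares of 800 mm and turn numbers shares of 90 degrees, none past 1 either way. Its arguments: {"type":"object","properties":{"deltas":{"type":"array","items":{"type":"array"}},"gripper":{"type":"number"}},"required":["deltas"]}

```bash
ls; mkdir -p pics; cat > h.py <<'E'
import numpy as np, cv2
from plant import ctrl
def K(s):
    h=s["color"].shape[0]; f=h/2/np.tan(np.radians(s["vertical_fov"])/2); return f
def ray(s,px):
    R=cv2.Rodrigues(np.array(s["rvec"],float))[0]; t=np.array(s["tvec"],float).ravel(); f=K(s)
    d=R.T@np.array([(px[0]-s["cx"])/f,(px[1]-s["cy"])/f,1.]); return -R.T@t,d
def atz(s,px,z):
    c,d=ray(s,px); return c+d*(z-c[2])/d[2]
def proj(s,P):
    R=cv2.Rodrigues(np.array(s["rvec"],float))[0]; t=np.array(s["tvec"],float).ravel(); f=K(s)
    q=(R@np.atleast_2d(P).T).T+t; return np.c_[q[:,0]/q[:,2]*f+s["cx"],q[:,1]/q[:,2]*f+s["cy"]]
def save(s,n,crop=None,k=1):
    im=s["color"][:,:,::-1]
    if crop: im=im[crop[1]:crop[3],crop[0]:crop[2]]
    cv2.imwrite("pics/"+n+".png",cv2.resize(im,None,fx=k,fy=k,interpolation=cv2.INTER_CUBIC))
def px(o): return np.array(o["xy"])*[560,420]
E
python3 - <<'E'
from h import *
o=ctrl.get_obs(); print({k:np.round(v,3) for k,v in o.items()})
for n in ["scene","side","wrist"]:
    s=ctrl.snapshot(n); save(s,n+"0"); print(n,s["vertical_fov"],ray(s,(280,210)))
    for t in ["mill0_center","basket","basket_bar","hook_tip","hook","hopper","hopper_mouth","gate_tab","chute_lip","reagent","beaker","tipbox"]:
        print(t,[(round(d["conf"],2),px(d).round(1).tolist()) for d in ctrl.boxes_of(s,t)])
E
python3 -c "
import cv2,numpy as np
cv2.imwrite('pics/a.png',cv2.resize(np.hstack([cv2.imread('pics/scene0.png')]),None,fx=1.4,fy=1.4))"
```

```text
pics
{'clock': np.float64(0.0), 'joint_pos': array([ 8.3888e+01,  2.0591e+01,  6.3400e-01, -2.3000e-02, -7.0136e+01,
       -1.6508e+01]), 'qvel': array([ 0.077,  0.073, -0.039, -0.104, -0.035,  0.005]), 'tau': array([-1.0000e-03, -5.8273e+01,  2.9305e+01,  6.9970e+00,  7.0000e-03,
       -0.0000e+00]), 'tool_pos': array([0.259, 0.623, 0.291]), 'orientation': array([ 1.79905e+02, -6.00000e-03, -2.26270e+01]), 'force': array([-0.525, -0.538,  0.171]), 'moment': array([-0.053, -0.006,  0.031]), 'gripper_force': np.float64(0.0), 'opening': np.float64(0.088)}
scene 44.631780641484134 (array([1.17176787, 0.75302634, 0.94995825]), array([-0.48034716, -0.61961149, -0.62103894]))
mill0_center []
basket [(0.96, [408.4, 299.6]), (0.91, [459.0, 278.4])]
basket_bar [(0.89, [459.8, 277.2]), (0.83, [412.0, 302.0]), (0.35, [239.4, 207.9])]
hook_tip [(0.57, [167.5, 228.4])]
hook [(0.67, [166.1, 230.3])]
hopper [(0.74, [277.5, 263.3])]
hopper_mouth [(0.71, [275.2, 262.8]), (0.59, [410.4, 301.9])]
gate_tab [(0.63, [257.3, 190.5]), (0.59, [243.2, 209.5])]
chute_lip [(0.96, [278.2, 264.2])]
reagent [(0.82, [323.3, 364.5])]
beaker [(0.79, [198.6, 261.1])]
tipbox [(0.94, [197.9, 173.7])]
side 54.509452037308236 (array([-0.05460218,  0.71015129,  0.82767647]), array([ 0.48987557, -0.68566882, -0.53868587]))
mill0_center []
basket []
basket_bar [(0.67, [124.4, 261.3]), (0.38, [197.6, 222.2])]
hook_tip [(0.71, [252.6, 173.0])]
hook [(0.8, [260.8, 164.1])]
hopper [(0.76, [202.7, 219.1])]
hopper_mouth [(0.69, [200.0, 222.1])]
gate_tab [(0.72, [236.8, 197.6])]
chute_lip [(0.57, [197.8, 223.3]), (0.44, [235.2, 197.9])]
reagent []
beaker []
tipbox []
wrist 66.33921408734244 (array([0.33399517, 0.59166628, 0.38496181]), array([-0.28684976,  0.11335364, -0.95131028]))
mill0_center []
basket [(0.71, [533.1, 71.5])]
basket_bar [(0.95, [533.9, 71.9])]
hook_tip []
hook []
hopper []
hopper_mouth []
gate_tab []
chute_lip []
reagent []
beaker []
tipbox []
```

View pics/scene0.png

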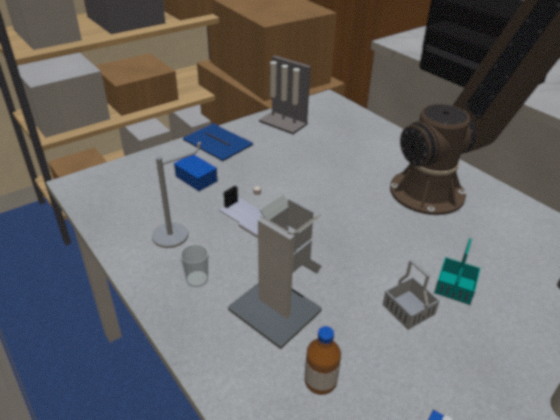

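View pics/side0.png

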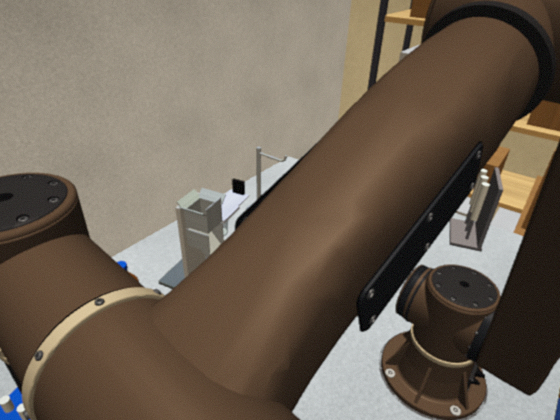

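The scene view shows the hopper foot at about (275,308), the steel basket at (410,303), a turquoise look-alike at (459,275), the hook foot at (170,236) and one mill at (257,189). The side view is mostly blocked by the arm. I'll work out the positions.

```bash
python3 - <<'E'
from h import *
s=ctrl.snapshot("scene")
for n,p,z in [("mill",(257,189),.012),("hookfoot",(170,236),.012),("hooktip",(199,146),.262),("posttop",(163,160),.26),("hopL",(230,308),.016),("hopfront",(278,340),.016),("hopR",(321,310),.016),("bask rim",(410,296),.05),("baskbar",(417,271),.14),("tab",(231,197),.223),("beaker",(197,278),0),("reagent",(322,385),0),("tipbox",(196,180),.03),("turq",(458,283),.03),("rimBL",(260,213),.275),("rimF",(296,240),.275),("rimB",(280,195),.275),("rimR",(313,218),.275)]:
    print(n,atz(s,p,z).round(3))
save(s,"sc",(150,120,470,360),2.5)
E
```

```text
mill [ 0.441 -0.309  0.012]
hookfoot [ 0.762 -0.268  0.012]
hooktip [ 0.649 -0.266  0.262]
posttop [ 0.753 -0.262  0.26 ]
hopL [0.769 0.049 0.016]
hopfront [0.732 0.189 0.016]
hopR [0.599 0.181 0.016]
bask rim [0.423 0.293 0.05 ]
baskbar [0.429 0.298 0.14 ]
tab [ 0.674 -0.079  0.223]
beaker [ 0.776 -0.096  0.   ]
reagent [0.719 0.325 0.   ]
tipbox [ 0.582 -0.438  0.03 ]
turq [0.278 0.324 0.03 ]
rimBL [0.69  0.063 0.275]
rimF [0.682 0.174 0.275]
rimB [0.618 0.037 0.275]
rimR [0.61  0.141 0.275]
```

View pics/sc.png

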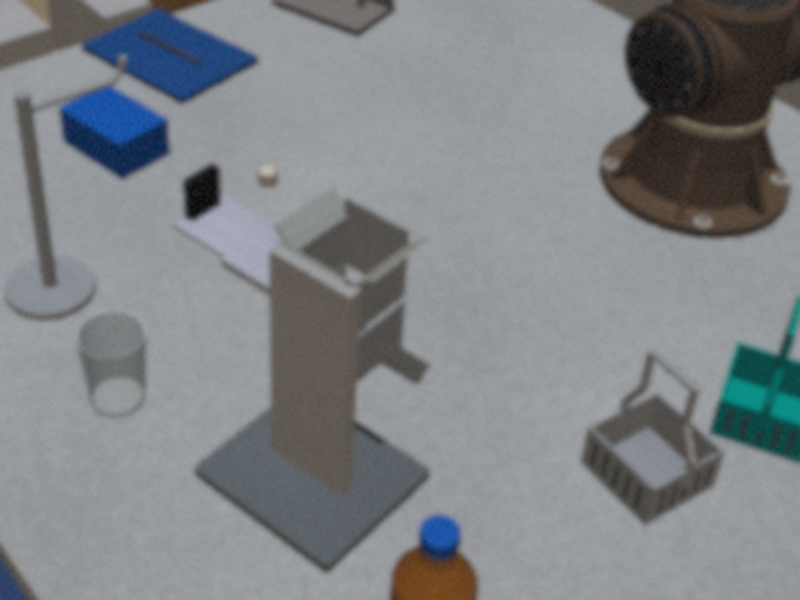

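```bash
cat >> h.py <<'E'
from scipy.optimize import least_squares
def T(p,L):  # planar pose x,y,yaw ; local pts
    c,sn=np.cos(p[2]),np.sin(p[2]); L=np.atleast_2d(L).astype(float)
    return np.c_[p[0]+c*L[:,0]-sn*L[:,1],p[1]+sn*L[:,0]+c*L[:,1],L[:,2]]
def fit(s,L,uv,p0):
    r=least_squares(lambda p:(proj(s,T(p,L))-uv).ravel(),p0); return r.x,r.fun.reshape(-1,2)
E
python3 - <<'E'
from h import *
s=ctrl.snapshot("scene")
cr=lambda a:np.array(a)/2.5+[150,120]
uv=cr([(195,470),(328,568),(430,472)])
p,r=fit(s,[(.12,-.085,.016),(.12,.085,.016),(-.03,.085,.016)],uv,[.65,.1,0]); print(p,r.round(1),np.degrees(p[2]))
R=lambda L:(proj(s,T(p,L))-[150,120])*2.5
print("tab top far/near, d 0..66", R([(0,-.118,.246),(0,-.184,.246),(0,-.184,.2),(-.02,-.184,.246),(.02,-.184,.246)]).round())
print("bin",R([(-.032,-.032,.275),(-.032,.032,.275),(.032,.032,.256),(.04,-.04,.275),(.04,.04,.275),(-.068,0.032,.068)]).round())
# basket
uv=cr([(585,440),(645,520),(722,452)])
for z in(.05,):
    print([atz(s,u,z).round(3) for u in uv])
ub=cr([(652,355),(693,390)]);print("bar",[atz(s,u,.14).round(3) for u in ub])
print("hook", [atz(s,cr(u),z).round(3) for u,z in [((24,98),.26),((122,60),.262),((50,288),.012)]])
print("tq", [atz(s,cr(u),.05).round(3) for u in [(738,347),(713,425)]])
E
```

```text
[0.63880525 0.1025228  0.20508232] [[-1.1 -0.5]
 [ 0.1  0.6]
 [ 1.  -0.4]] 11.750351516431289
tab top far/near, d 0..66 [[251. 204.]
 [200. 175.]
 [202. 214.]
 [215. 165.]
 [184. 184.]]
bin [[347. 201.]
 [405. 233.]
 [355. 286.]
 [285. 236.]
 [357. 278.]
 [416. 383.]]
[array([0.473, 0.257, 0.05 ]), array([0.499, 0.354, 0.05 ]), array([0.38 , 0.343, 0.05 ])]
bar [array([0.418, 0.271, 0.14 ]), array([0.423, 0.322, 0.14 ])]
hook [array([ 0.758, -0.27 ,  0.26 ]), array([ 0.645, -0.274,  0.262]), array([ 0.76 , -0.271,  0.012])]
tq [array([0.254, 0.261, 0.05 ]), array([0.36 , 0.316, 0.05 ])]
```

Emit:
send_rows(
  deltas=[
    [[0,0,-0.035],-0.076],
    [[0,0,-0.07],-0.153],
    [[0,0,-0.105],-0.229],
    [[0,0,-0.14],-0.306],
    [[0,0,-0.17],-0.382],
  ],
  gripper=1,
)

```text
clock: 2.47
tool_pos: [0.2597, 0.623, 0.4305]
orientation: [-179.9, -0.0, 12.1]
force: [1.2, 0.4, -0.4]
opening: 0.0881
gripper_force: 0.0
```

```bash
cat >> h.py <<'E'
def plan(x,y,z,yaw=None):
    o=ctrl.get_obs(); a=np.radians(o["orientation"]); cy,sy=np.cos(a[2]),np.sin(a[2])
    d=np.array([x,y,z])-o["tool_pos"]
    t=np.array([cy*d[0]+sy*d[1], sy*d[0]-cy*d[1], -d[2]])
    tn=0 if yaw is None else -((yaw-o["orientation"][2]+90)%180-90)
    n=int(np.ceil(max(np.linalg.norm(t)/.2,abs(tn)/34)))
    print("at",o["tool_pos"].round(4),o["orientation"].round(2),"t",round(o["clock"],2),"share total",(t/.8).round(4),"turn",round(tn/90,4),"calls",n, "per call",(t/.8/max(n,1)).round(4))
E
python3 -c "
from h import *
plan(.5,-.05,.42,11.75)"
```

```text
at [0.2597 0.623  0.4305] [-1.7992e+02 -5.0000e-02  1.2100e+01] t 2.47 share total [0.1173 0.8855 0.0131] turn 0.0039 calls 4 per call [0.0293 0.2214 0.0033]
```

Emit:
send_rows(
  deltas=[
    [[0.006,0.044,0],0],
    [[0.012,0.088,0],0],
    [[0.018,0.132,0],0],
    [[0.024,0.176,0],0],
    [[0.03,0.221,0],0],
  ],
)

```text
clock: 2.88
tool_pos: [0.3194, 0.4533, 0.4282]
orientation: [-180.0, -0.0, 11.8]
force: [0.4, -0.9, 0.8]
opening: 0.088
gripper_force: 0.0
```

Emit:
send_rows(
  deltas=[
    [[0.006,0.044,0],0],
    [[0.012,0.088,0],0],
    [[0.018,0.132,0],0],
    [[0.024,0.176,0],0],
    [[0.03,0.221,0],0],
  ],
)

```text
clock: 3.3
tool_pos: [0.3788, 0.2849, 0.4285]
orientation: [-180.0, -0.0, 11.8]
force: [0.6, 0.5, 0.1]
opening: 0.0875
gripper_force: 0.0
```

Emit:
send_rows(
  deltas=[
    [[0.006,0.044,0],0],
    [[0.012,0.088,0],0],
    [[0.018,0.132,0],0],
    [[0.024,0.176,0],0],
    [[0.03,0.221,0],0],
  ],
)

```text
clock: 3.72
tool_pos: [0.4382, 0.1167, 0.4286]
orientation: [-180.0, -0.1, 11.8]
force: [1.3, 0.7, -0.8]
opening: 0.0875
gripper_force: 0.0
```

Emit:
send_rows(
  deltas=[
    [[0.006,0.044,0],0],
    [[0.012,0.088,0],0],
    [[0.018,0.132,0],0],
    [[0.024,0.176,0],0],
    [[0.03,0.221,0],0],
  ],
)

```text
clock: 4.13
tool_pos: [0.4978, -0.0516, 0.4286]
orientation: [-180.0, -0.1, 11.8]
force: [1.3, 0.1, 0.3]
opening: 0.0874
gripper_force: 0.0
```

```bash
python3 - <<'E'
from h import *
plan(.5,-.05,.42,11.75)
S={}
for n in ["side","wrist","scene"]:
    s=S[n]=ctrl.snapshot(n)
    print(n,ray(s,(280,210))[0].round(3),[(round(d["conf"],2),px(d).round(1).tolist(),atz(s,px(d),.012).round(3).tolist()) for d in ctrl.boxes_of(s,"mill0_center")])
save(S["side"],"side1"); save(S["wrist"],"wr1")
E
```

```text
at [ 0.4978 -0.0516  0.4286] [-1.7999e+02 -6.0000e-02  1.1770e+01] t 4.13 share total [ 0.0031 -0.0014  0.0107] turn 0.0002 calls 1 per call [ 0.0031 -0.0014  0.0107]
side [-0.055  0.71   0.828] [(0.22, [125.6, 292.7], [0.766, 0.288, 0.012])]
wrist [ 0.578 -0.037  0.52 ] [(0.56, [311.6, 170.1], [0.492, -0.11, 0.012])]
scene [1.172 0.753 0.95 ] []
```

View pics/side1.png

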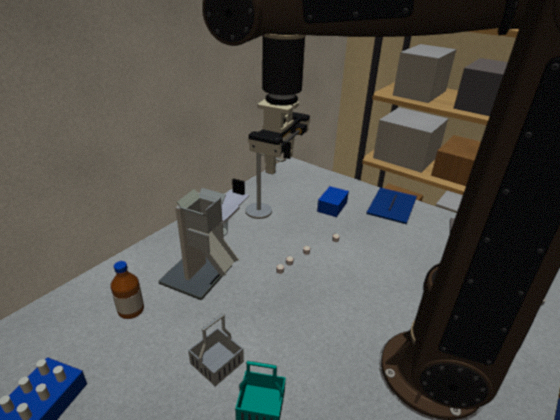

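View pics/wr1.png

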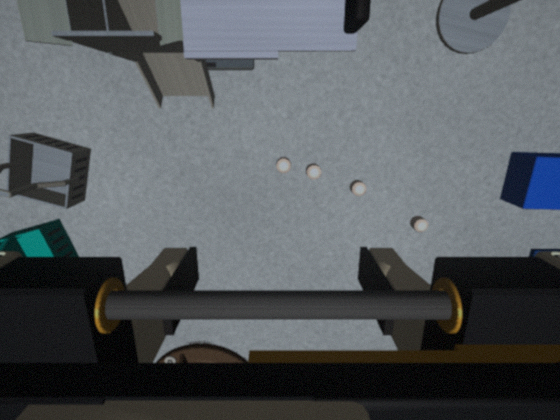

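The side view shows four mills in a row, at (280,268), (290,260), (307,250) and (336,237). The wrist view has them at (283,164), (314,171), (358,187) and (420,224). The basket is clear of the hopper, and the tab is fully out.

```bash
python3 - <<'E'
from h import *
w=ctrl.snapshot("wrist"); s=ctrl.snapshot("side")
im=w["color"].astype(int)
# refine blobs
for p in [(283,164),(314,171),(358,187),(420,224)]:
    x,y=p; c=w["color"][y-12:y+13,x-12:x+13].astype(float); g=c.sum(2); m=g>(np.median(g)+40)
    # bright warm
    rb=(c[:,:,0]-c[:,:,2]); m=rb>np.median(rb)+12
    yy,xx=np.nonzero(m); q=(xx.mean()+x-12,yy.mean()+y-12); print(q,m.sum(),atz(w,q,.012).round(4))
for p in [(280,268),(290,260),(307,250),(336,237)]: print("side",atz(s,p,.012).round(3))
print("tab",[atz(w,p,.223).round(3) for p in [(357,15)]], "hookfoot",atz(w,(472,18),.012).round(3),atz(s,(259,211),.012).round(3))
print("basket wrist rim",[atz(w,p,.05).round(3) for p in [(14,133),(90,148),(76,208),(8,193)]])
print("basket side rim",[atz(s,p,.05).round(3) for p in [(190,350),(222,331),(243,352),(212,372)]], "bar",[atz(s,p,.14).round(3) for p in [(203,330),(225,318)]])
o=ctrl.get_obs();print(o["joint_pos"].round(1),o["tool_pos"].round(4))
E
```

```text
(np.float64(285.8320610687023), np.float64(165.00763358778624)) 131 [ 0.4917 -0.0629  0.012 ]
(np.float64(315.8759689922481), np.float64(171.49612403100775)) 129 [ 0.4913 -0.1123  0.012 ]
(np.float64(360.17692307692306), np.float64(188.04615384615386)) 130 [ 0.4796 -0.1895  0.012 ]
(np.float64(420.7664233576642), np.float64(224.01459854014598)) 137 [ 0.4405 -0.307   0.012 ]
side [ 0.492 -0.065  0.012]
side [ 0.49  -0.115  0.012]
side [ 0.476 -0.191  0.012]
side [ 0.439 -0.312  0.012]
tab [array([ 0.66 , -0.081,  0.223])] hookfoot [ 0.748 -0.274  0.012] [ 0.743 -0.274  0.012]
basket wrist rim [array([0.463, 0.331, 0.05 ]), array([0.464, 0.223, 0.05 ]), array([0.367, 0.241, 0.05 ]), array([0.37 , 0.343, 0.05 ])]
basket side rim [array([0.457, 0.33 , 0.05 ]), array([0.438, 0.244, 0.05 ]), array([0.358, 0.259, 0.05 ]), array([0.377, 0.341, 0.05 ])] bar [array([0.415, 0.321, 0.14 ]), array([0.401, 0.268, 0.14 ])]
[ 17.    0.2  -7.2  -0.  -82.6  84.9] [ 0.4975 -0.0488  0.4284]
```

```bash
python3 -c "
from h import *
plan(.675,-.078,.40,11.75)"
```

```text
at [ 0.4975 -0.0488  0.4284] [-1.7999e+02 -3.0000e-02  1.1850e+01] t 4.53 share total [0.2096 0.0812 0.0355] turn 0.0011 calls 1 per call [0.2096 0.0812 0.0355]
```

Emit:
send_rows(
  deltas=[
    [[0.042,0.016,0.007],0],
    [[0.084,0.032,0.014],0],
    [[0.126,0.048,0.021],0],
    [[0.168,0.065,0.028],0],
    [[0.21,0.081,0.035],0.001],
  ],
)

```text
clock: 4.95
tool_pos: [0.677, -0.0777, 0.4002]
orientation: [-180.0, -0.0, 11.8]
force: [0.6, 0.1, 0.9]
opening: 0.0874
gripper_force: 0.0
```

```bash
python3 - <<'E'
from h import *
plan(.675,-.078,.287,11.75)
S={}
for n in ["side","wrist"]:
    s=S[n]=ctrl.snapshot(n)
    print([(round(d["conf"],2),px(d).round(1).tolist(),atz(s,px(d),.225).round(3).tolist()) for d in ctrl.boxes_of(s,"gate_tab")])
save(S["wrist"],"wr2")
E
```

```text
at [ 0.677  -0.0777  0.4002] [-1.80e+02 -4.00e-02  1.18e+01] t 4.95 share total [-2.500e-03 -1.000e-04  1.415e-01] turn 0.0006 calls 1 per call [-2.500e-03 -1.000e-04  1.415e-01]
[(0.56, [234.6, 196.6], [0.638, -0.032, 0.225]), (0.39, [306.6, 252.2], [0.334, 0.052, 0.225])]
[(0.68, [207.6, 205.3], [0.665, -0.019, 0.225])]
```

View pics/wr2.png

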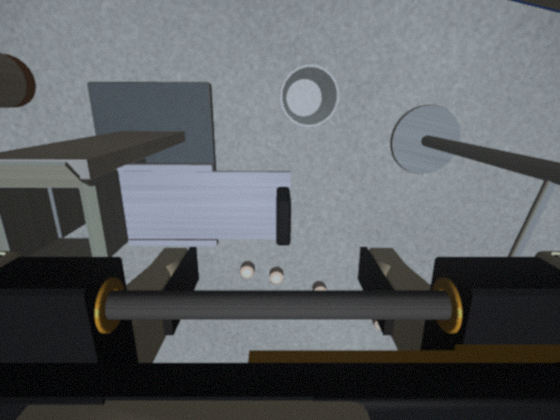

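The tab top covers roughly columns 277–290 and rows 187–244, almost square to the image. I'll turn that into world coordinates.

```bash
python3 - <<'E'
from h import *
s=ctrl.snapshot("wrist")
for p in [(278,187),(290,187),(278,244),(290,244),(284,216)]: print(atz(s,p,.246).round(4),atz(s,p,.2).round(4))
P=(.6388,.1025,np.radians(11.75)); print(proj(s,T(P,[(a,-.184+b,z) for z in(.2,.246) for b in(-.006,.006) for a in(-.02,.02)])).round())
# hook
print("foot",atz(s,(425,139),.012).round(3),"post top?",ray(s,(280,210))[0])
# hopper foot corners
print("foot c",[atz(s,p,.016).round(3) for p in [(213,82),(89,83)]],T(P,[(.12,-.085,.016),(.12,.085,.016)]).round(3))
# bin rim -y,-x corner etc
E
```

```text
[ 0.6955 -0.0734  0.246 ] [ 0.6843 -0.0757  0.2   ]
[ 0.6974 -0.0826  0.246 ] [ 0.6866 -0.0866  0.2   ]
[ 0.6479 -0.0834  0.246 ] [ 0.6277 -0.0875  0.2   ]
[ 0.65   -0.0931  0.246 ] [ 0.6302 -0.0991  0.2   ]
[ 0.673  -0.0831  0.246 ] [ 0.6575 -0.0872  0.2   ]
[[285. 216.]
 [285. 175.]
 [272. 216.]
 [272. 175.]
 [286. 234.]
 [286. 187.]
 [271. 234.]
 [271. 187.]]
foot [ 0.753 -0.281  0.012] post top? [ 0.75530312 -0.06112994  0.49077936]
foot c [array([0.767, 0.033, 0.016]), array([0.73 , 0.201, 0.016])] [[0.774 0.044 0.016]
 [0.739 0.21  0.016]]
```

```bash
python3 -c "
from h import *
plan(.668,-.082,.287,11.75)"
```

```text
at [ 0.6754 -0.0778  0.3998] [1.800e+02 5.000e-02 1.175e+01] t 5.2 share total [-0.0102  0.0032  0.141 ] turn 0.0 calls 1 per call [-0.0102  0.0032  0.141 ]
```

Next: descend, grip the tab, push 66 mm towards +y (tool −y), then read.

Emit:
send_rows(
  deltas=[
    [[-0.01,0.003,0.035],0],
    [[-0.01,0.003,0.07],0],
    [[-0.01,0.003,0.105],0],
    [[-0.01,0.003,0.141],0],
    [[-0.01,0.003,0.141],0],
  ],
)

```text
clock: 5.62
tool_pos: [0.6647, -0.0818, 0.2833]
orientation: [-179.9, 0.3, 11.7]
force: [-1.5, 0.5, -2.1]
opening: 0.0876
gripper_force: 0.0
```

Emit:
send_rows(
  deltas=[
    [[0,0,0],0],
    [[0,0,0],0],
    [[0,0,0],0],
    [[0,0,0],0],
    [[0,0,0],0],
  ],
  gripper=0,
)

```text
clock: 6.03
tool_pos: [0.6685, -0.0828, 0.2891]
orientation: [180.0, -0.1, 11.7]
force: [-0.1, -0.2, -0.1]
opening: 0.0597
gripper_force: 0.0
```

Emit:
send_rows(
  deltas=[
    [[0,0,0],0],
    [[0,0,0],0],
    [[0,0,0],0],
    [[0,0,0],0],
    [[0,0,0],0],
  ],
)

```text
clock: 6.45
tool_pos: [0.6681, -0.083, 0.2872]
orientation: [180.0, 0.0, 11.7]
force: [1.0, 0.2, 0.4]
opening: 0.0264
gripper_force: 0.0
```

Emit:
send_rows(
  deltas=[
    [[0,0,0],0],
    [[0,0,0],0],
    [[0,0,0],0],
    [[0,0,0],0],
    [[0,0,0],0],
  ],
)

```text
clock: 6.87
tool_pos: [0.6681, -0.0831, 0.2873]
orientation: [180.0, 0.0, 11.7]
force: [1.8, -1.6, -1.0]
opening: 0.0119
gripper_force: 30.0
```

Emit:
send_rows(
  deltas=[
    [[0,-0.012,0],0],
    [[0,-0.024,0],0],
    [[0,-0.036,0],0],
    [[0,-0.048,0],0],
    [[0,-0.06,0],0],
  ],
)

```text
clock: 7.28
tool_pos: [0.6582, -0.0349, 0.2873]
orientation: [180.0, -0.0, 11.7]
force: [3.9, -2.8, -2.3]
opening: 0.0118
gripper_force: 30.0
```

Emit:
send_rows(
  deltas=[
    [[0,-0.007,0],0],
    [[0,-0.014,0],0],
    [[0,-0.02,0],0],
    [[0,-0.02,0],0],
    [[0,-0.02,0],0],
  ],
)

```text
clock: 7.7
tool_pos: [0.6551, -0.0198, 0.2873]
orientation: [-180.0, -0.0, 11.7]
force: [2.5, -0.5, -2.7]
opening: 0.0117
gripper_force: 30.0
```

Emit:
send_rows(
  deltas=[
    [[0,-0.002,0],0],
    [[0,-0.004,0],0],
    [[0,-0.004,0],0],
    [[0,-0.004,0],0],
    [[0,-0.004,0],0],
  ],
)

```text
clock: 8.12
tool_pos: [0.655, -0.0194, 0.2873]
orientation: [179.8, 0.0, 11.6]
force: [8.6, -12.2, -5.8]
opening: 0.0118
gripper_force: 30.0
```

Emit:
send_rows(
  deltas=[
    [[0,0.002,0],0],
    [[0,0.002,0],0],
    [[0,0.002,0],0],
    [[0,0.002,0],0],
    [[0,0.002,0],0],
  ],
  gripper=0.55,
)

```text
clock: 8.53
tool_pos: [0.6547, -0.0182, 0.2876]
orientation: [-180.0, -0.0, 11.7]
force: [-1.0, 0.4, -0.0]
opening: 0.0396
gripper_force: 0.0
```

Emit:
send_rows(
  deltas=[
    [[0,0,-0.02],0],
    [[0,0,-0.055],0],
    [[0,0,-0.1],0],
    [[0,0,-0.14],0],
    [[0,0,-0.18],0],
  ],
)

```text
clock: 8.95
tool_pos: [0.6545, -0.0183, 0.4334]
orientation: [-180.0, -0.0, 11.7]
force: [0.6, 0.9, -0.5]
opening: 0.0482
gripper_force: 0.0
```

```bash
python3 - <<'E'
from h import *
plan(.4915,-.064,.20,45)
s=ctrl.snapshot("wrist"); save(s,"wr3"); import pickle; pickle.dump(s,open("wr3.pkl","wb"))
s=ctrl.snapshot("side"); pickle.dump(s,open("sd3.pkl","wb")); save(s,"sd3",(120,150,350,400),2.4)
E
```

```text
at [ 0.6545 -0.0183  0.4334] [-1.7999e+02 -3.0000e-02  1.1700e+01] t 8.95 share total [-0.211   0.0146  0.2917] turn -0.37 calls 2 per call [-0.1055  0.0073  0.1459]
```

View pics/wr3.png

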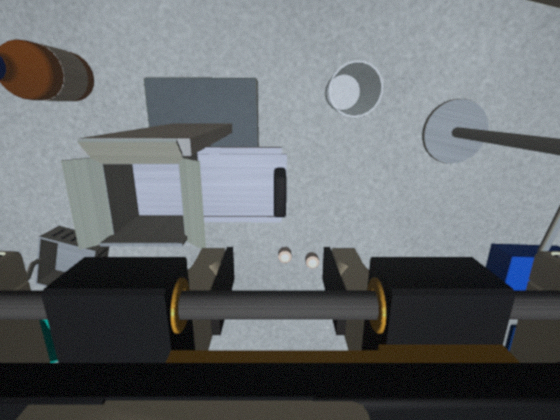

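View pics/sd3.png

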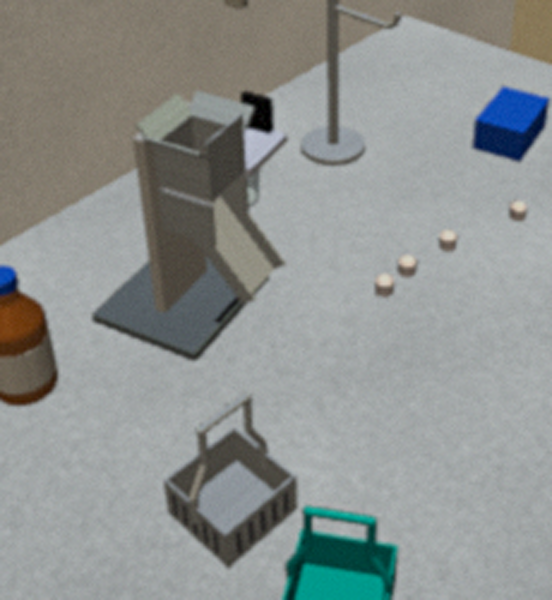

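Both views are clear: the gate is shut, the bin mouth is in the wrist view, and the foot and basket corners are in the side view. I'll fit the hopper, basket and hook jointly across the pictures.

```bash
python3 - <<'E'
from h import *
import pickle
w=pickle.load(open("wr3.pkl","rb")); d=pickle.load(open("sd3.pkl","rb")); s=ctrl.snapshot("scene")
cr=lambda a:np.array(a,float)/2.4+[120,150]; cs=lambda a:np.array(a,float)/2.5+[150,120]
def mf(obs,p0):
    f=lambda p:np.concatenate([(proj(S,T(p,L))-U).ravel() for S,L,U in obs])
    r=least_squares(f,p0,loss="soft_l1"); return r.x,[ (proj(S,T(r.x,L))-U).round(1).tolist() for S,L,U in obs]
H=[(w,[(.12,-.085,.016),(.12,.085,.016),(-.035,-.042,.275),(-.035,.042,.275)],np.array([(257,78),(146,79),(205,247),(78,248)])),
(d,[(.12,.085,.016),(-.03,.085,.016),(-.03,-.085,.016)],cr([(93,318),(195,357),(268,280)])),
(s,[(.12,-.085,.016),(.12,.085,.016),(-.03,.085,.016)],cs([(195,470),(328,568),(430,472)]))]
for o in [H,H[:1],H[1:2],H[2:]]:
    p,r=mf(o,[.635,.1,.2]); print("hop",p.round(4),np.degrees(p[2]).round(2),r if o is H else"")
h=.045
B=[(d,[(h,h,.05),(h,-h,.05),(-h,-h,.05),(-h,h,.05),(-h,h,0),(0,.03,.143),(0,-.03,.143)],cr([(165,485),(235,432),(297,485),(230,533),(230,563),(201,432),(250,399)])),
(s,[(h,-h,.05),(h,h,.05),(-h,h,.05),(h,h,0),(0,-.03,.143),(0,.03,.143)],cs([(585,432),(648,490),(722,452),(645,522),(652,354),(693,388)]))]
for o in [B,B[:1],B[1:]]:
    p,r=mf(o,[.42,.295,-.1]); print("bask",p.round(4),np.degrees(p[2]).round(2),r if o is B else "")
G=[(s,[(-.114,0,.262),(0,0,.262),(0,0,.012)],cs([(122,60),(24,96),(50,288)])),(d,[(-.114,0,.262),(0,0,.012)],cr([(397,20),(333,145)])),(w,[(0,0,.012)],np.array([(456,131)]))]
for o in [G,G[:1],G[1:2]]:
    p,r=mf(o,[.755,-.27,0]); print("hook",p.round(4),np.degrees(p[2]).round(2),r if o is G else "")
E
```

```text
hop [0.6317 0.0961 0.204 ] 11.69 [[[-0.0, -0.0], [-4.0, -1.2], [-14.4, 0.3], [14.1, -0.8]], [[-1.0, -1.8], [0.1, -1.3], [1.1, -4.7]], [[0.0, -3.6], [0.8, -3.0], [1.5, -3.5]]]
hop [0.6321 0.092  0.2143] 12.28 
hop [0.6254 0.1019 0.1974] 11.31 
hop [0.6389 0.1026 0.2054] 11.77 
bask [ 0.4132  0.291  -0.0821] -4.7 [[[-0.7, -2.5], [-0.3, -2.8], [-0.2, -4.2], [-1.9, 0.7], [-0.5, 2.0], [-1.0, -1.3], [-0.5, -3.0]], [[1.1, -3.9], [2.6, -1.9], [1.2, -2.4], [0.1, -0.5], [-0.7, -4.3], [2.0, -1.7]]]
bask [ 0.4084  0.2938 -0.0743] -4.26 
bask [ 0.4204  0.294  -0.0901] -5.17 
hook [ 0.7544 -0.2798 -0.0106] -0.61 [[[0.7, -1.2], [-0.6, -2.1], [0.3, -2.5]], [[-0.7, -2.0], [-1.0, -1.1]], [[-0.6, -0.2]]]
hook [ 0.7587 -0.2704  0.0359] 2.06 
hook [ 0.745  -0.2751 -0.0526] -3.01
```

Emit:
send_rows(
  deltas=[
    [[-0.042,0.003,0.02],0],
    [[-0.084,0.006,0.04],0],
    [[-0.126,0.009,0.06],0],
    [[-0.168,0.012,0.08],0],
    [[-0.211,0.015,0.1],0],
  ],
)

```text
clock: 9.52
tool_pos: [0.4898, -0.0648, 0.3494]
orientation: [-180.0, 0.1, 11.7]
force: [0.5, -0.6, 0.8]
opening: 0.0483
gripper_force: 0.0
```

Emit:
send_rows(
  deltas=[
    [[0,0,0.035],-0.074],
    [[0,0,0.07],-0.148],
    [[0,0,0.105],-0.222],
    [[0,0,0.14],-0.296],
    [[0,0,0.175],-0.37],
  ],
)

```text
clock: 9.93
tool_pos: [0.491, -0.0645, 0.2097]
orientation: [-180.0, -0.0, 45.3]
force: [0.0, -0.4, 0.4]
opening: 0.048
gripper_force: 0.0
```

```bash
cat >> h.py <<'E'
def mills(guess):
    w=ctrl.snapshot("wrist")
    for g in guess:
        u=proj(w,[(g[0],g[1],.014)])[0]; x,y=u.round().astype(int); r=24
        if not(r<x<560-r and r<y<420-r): print(g,"out",u);continue
        c=w["color"][y-r:y+r+1,x-r:x+r+1].astype(float); rb=c[:,:,0]-c[:,:,2]; m=(rb>np.median(rb)+12).astype(np.uint8)
        n,lab,st,ce=cv2.connectedComponentsWithStats(m)
        i=1+np.argmax(st[1:,4]) if n>1 else 0
        print(g,"blob",st[i].tolist(),atz(w,ce[i]+[x-r,y-r],.012).round(4))
    return w
E
python3 - <<'E'
from h import *
plan(.4915,-.064,.062,45)
w=mills([(.4915,-.064),(.491,-.113),(.479,-.19),(.44,-.308)])
E
```

```text
at [ 0.491  -0.0645  0.2097] [-179.98   -0.     45.3 ] t 9.93 share total [ 0.0009 -0.      0.1847] turn 0.0034 calls 1 per call [ 0.0009 -0.      0.1847]
(0.4915, -0.064) blob [11, 9, 26, 28, 401] [ 0.492  -0.0628  0.012 ]
(0.491, -0.113) blob [12, 9, 25, 28, 408] [ 0.492  -0.1114  0.012 ]
(0.479, -0.19) blob [34, 12, 15, 37, 228] [ 0.4925 -0.2052  0.012 ]
(0.44, -0.308) blob [0, 0, 49, 12, 550] [ 0.4557 -0.2888  0.012 ]
```

Emit:
send_rows(
  deltas=[
    [[0.002,0,0.04],0],
    [[0.002,0,0.08],0],
    [[0.002,0,0.12],0],
    [[0.002,0,0.155],0],
    [[0.002,0,0.173],0],
  ],
)

```text
clock: 10.4
tool_pos: [0.4912, -0.0637, 0.0702]
orientation: [-179.9, 0.2, 44.8]
force: [-0.7, 0.1, 0.7]
opening: 0.0484
gripper_force: 0.0
```

Emit:
send_rows(
  deltas=[
    [[0,0,0],0],
    [[0,0,0],0],
    [[0,0,0],0],
    [[0,0,0],0],
    [[0,0,0],0],
  ],
  gripper=0.15,
)

```text
clock: 10.82
tool_pos: [0.4939, -0.0632, 0.0744]
orientation: [179.9, -0.1, 45.0]
force: [-0.0, -0.1, 2.4]
opening: 0.0218
gripper_force: 30.0
```

Emit:
send_rows(
  deltas=[
    [[0,0,-0.002],0],
    [[0,0,-0.03],0],
    [[0,0,-0.07],0],
    [[0,0,-0.11],0],
    [[0,0,-0.15],0],
  ],
)

```text
clock: 11.23
tool_pos: [0.4926, -0.0635, 0.1949]
orientation: [180.0, -0.0, 45.0]
force: [1.1, 0.5, -0.2]
opening: 0.0223
gripper_force: 30.0
```

Emit:
send_rows(
  deltas=[
    [[0,0,-0.05],0.074],
    [[0,0,-0.1],0.148],
    [[0,0,-0.15],0.222],
    [[0,0,-0.2],0.296],
    [[0,0,-0.25],0.37],
  ],
)

```text
clock: 11.65
tool_pos: [0.492, -0.0637, 0.396]
orientation: [-180.0, -0.1, 11.3]
force: [0.8, 0.3, -0.8]
opening: 0.0226
gripper_force: 30.0
```

```bash
python3 -c "
from h import *
plan(.632,.0965,.40,11.7)"
```

```text
at [ 0.492  -0.0637  0.396 ] [-1.7998e+02 -9.0000e-02  1.1330e+01] t 11.65 share total [ 0.211  -0.1619 -0.005 ] turn -0.0041 calls 2 per call [ 0.1055 -0.081  -0.0025]
```

Emit:
send_rows(
  deltas=[
    [[0.03,-0.023,-0.005],0],
    [[0.065,-0.05,-0.005],0],
    [[0.1,-0.076,-0.005],0],
    [[0.13,-0.1,-0.005],0],
    [[0.16,-0.123,-0.005],0],
  ],
)

```text
clock: 12.07
tool_pos: [0.5989, 0.06, 0.3977]
orientation: [-180.0, -0.0, 11.7]
force: [0.7, 0.2, -0.4]
opening: 0.0223
gripper_force: 30.0
```

Emit:
send_rows(
  deltas=[
    [[0.03,-0.023,0],0],
    [[0.051,-0.039,0],0],
    [[0.051,-0.039,0.03],0],
    [[0.051,-0.039,0.06],0],
    [[0.051,-0.039,0.076],0],
  ],
)

```text
clock: 12.48
tool_pos: [0.6311, 0.098, 0.3335]
orientation: [-180.0, 0.2, 11.7]
force: [-0.2, 0.3, -1.0]
opening: 0.0221
gripper_force: 30.0
```

```bash
python3 - <<'E'
from h import *
plan(.632,.0965,.338,11.7)
s=ctrl.snapshot("side"); save(s,"sd4",(120,150,350,320),3)
E
```

```text
at [0.6311 0.098  0.3335] [-179.97    0.18   11.67] t 12.48 share total [ 0.0007  0.002  -0.0056] turn -0.0003 calls 1 per call [ 0.0007  0.002  -0.0056]
```

View pics/sd4.png

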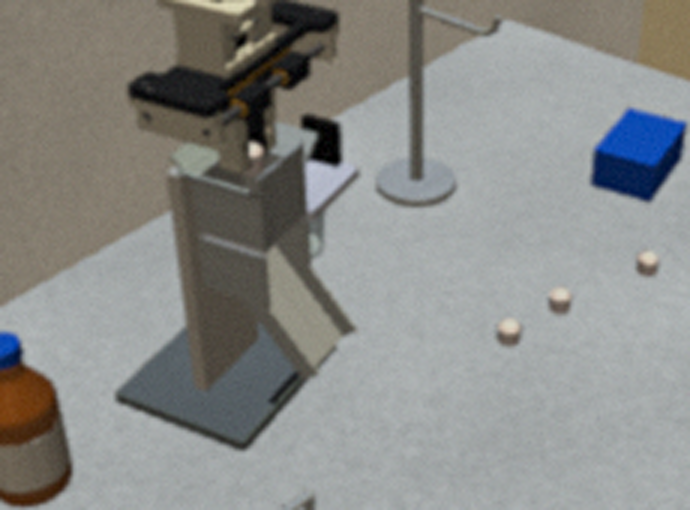

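The mill at crop (255,150) is over the middle of the mouth, whose centre is about (243,155). I'll release it.

Emit:
send_rows(
  deltas=[
    [[0,0.002,0],0],
    [[0,0.002,0],0],
    [[0,0.002,0],0],
    [[0,0.002,0],0],
    [[0,0.002,0],0],
  ],
  gripper=0.36,
)

```text
clock: 12.95
tool_pos: [0.6327, 0.096, 0.3375]
orientation: [-180.0, -0.1, 11.7]
force: [0.1, 0.2, -0.1]
opening: 0.0313
gripper_force: 0.0
```

Emit:
send_rows(
  deltas=[
    [[0,0,-0.02],0],
    [[0,0,-0.04],0],
    [[0,0,-0.06],0],
    [[0,0,-0.075],0],
    [[0,0,-0.075],0],
  ],
)

```text
clock: 13.37
tool_pos: [0.6333, 0.096, 0.3999]
orientation: [-180.0, -0.3, 11.7]
force: [-0.0, 0.7, 0.5]
opening: 0.0313
gripper_force: 0.0
```

Emit:
send_rows(
  deltas=[
    [[-0.04,0.03,0],0],
    [[-0.08,0.06,0],0],
    [[-0.115,0.09,0],0],
    [[-0.145,0.115,0.02],0],
    [[-0.175,0.145,0.04],0],
  ],
  gripper=0.55,
)

```text
clock: 13.78
tool_pos: [0.5177, -0.0467, 0.3646]
orientation: [-180.0, -0.2, 11.7]
force: [1.0, 0.2, -0.3]
opening: 0.0482
gripper_force: 0.0
```

Emit:
send_rows(
  deltas=[
    [[-0.02,0.03,0.03],-0.074],
    [[-0.03,0.06,0.06],-0.148],
    [[-0.03,0.077,0.09],-0.222],
    [[-0.03,0.077,0.12],-0.296],
    [[-0.03,0.077,0.15],-0.37],
  ],
)

```text
clock: 14.2
tool_pos: [0.5073, -0.1121, 0.2431]
orientation: [180.0, -0.0, 45.2]
force: [0.4, 0.3, -1.3]
opening: 0.048
gripper_force: 0.0
```

```bash
python3 - <<'E'
from h import *
w=mills([(.492,-.1114),(.479,-.19),(.44,-.308)])
plan(.492,-.1114,.068,45)
E
```

```text
(0.492, -0.1114) blob [13, 13, 23, 25, 316] [ 0.4917 -0.1122  0.012 ]
(0.479, -0.19) blob [14, 11, 22, 25, 324] [ 0.4799 -0.1888  0.012 ]
(0.44, -0.308) blob [0, 35, 49, 13, 616] [ 0.4229 -0.3289  0.012 ]
at [ 0.505  -0.1115  0.2381] [-179.7     0.23   45.64] t 14.25 share total [-0.0112 -0.0117  0.2127] turn 0.0071 calls 1 per call [-0.0112 -0.0117  0.2127]
```

Emit:
send_rows(
  deltas=[
    [[-0.011,-0.012,0.04],0],
    [[-0.011,-0.012,0.08],0],
    [[-0.011,-0.012,0.12],0],
    [[-0.011,-0.012,0.16],0],
    [[-0.011,-0.012,0.19],0],
  ],
)

```text
clock: 14.67
tool_pos: [0.4942, -0.1104, 0.0907]
orientation: [-180.0, 0.0, 44.8]
force: [-0.2, 0.3, 0.6]
opening: 0.0479
gripper_force: 0.0
```

Emit:
send_rows(
  deltas=[
    [[0,0,0.01],0],
    [[0,0,0.02],0],
    [[0,0,0.023],0],
    [[0,0,0.023],0],
    [[0,0,0.023],0],
  ],
)

```text
clock: 15.08
tool_pos: [0.4957, -0.1103, 0.075]
orientation: [179.9, -0.1, 45.0]
force: [0.2, 0.0, 0.5]
opening: 0.0479
gripper_force: 0.0
```

Emit:
send_rows(
  deltas=[
    [[0,0,0],0],
    [[0,0,0],0],
    [[0,0,0],0],
    [[0,0,0],0],
    [[0,0,0],0],
  ],
  gripper=0.15,
)

```text
clock: 15.5
tool_pos: [0.495, -0.1105, 0.0741]
orientation: [180.0, -0.0, 45.0]
force: [-0.3, 0.3, 2.3]
opening: 0.0224
gripper_force: 30.0
```

Emit:
send_rows(
  deltas=[
    [[0,0,-0.01],0],
    [[0,0,-0.04],0],
    [[0,0,-0.08],0],
    [[0,0,-0.12],0],
    [[0,0,-0.16],0],
  ],
)

```text
clock: 15.92
tool_pos: [0.4943, -0.1105, 0.2036]
orientation: [-180.0, 0.0, 45.0]
force: [1.7, -0.1, -1.3]
opening: 0.0225
gripper_force: 30.0
```

Emit:
send_rows(
  deltas=[
    [[0,0,-0.05],0.074],
    [[0,0,-0.1],0.149],
    [[0,0,-0.15],0.223],
    [[0,0,-0.2],0.298],
    [[0,0,-0.255],0.373],
  ],
)

```text
clock: 16.33
tool_pos: [0.4936, -0.1106, 0.406]
orientation: [-180.0, -0.0, 11.1]
force: [2.0, 0.0, -1.3]
opening: 0.0226
gripper_force: 30.0
```

```bash
python3 -c "
from h import *
plan(.632,.0965,.40,11.7)"
```

```text
at [ 0.4936 -0.1106  0.406 ] [-1.7999e+02 -2.0000e-02  1.1060e+01] t 16.33 share total [ 0.2195 -0.2208  0.0075] turn -0.0071 calls 2 per call [ 0.1097 -0.1104  0.0038]
```

Emit:
send_rows(
  deltas=[
    [[0.033,-0.033,0],0],
    [[0.066,-0.066,0],-0.003],
    [[0.099,-0.099,0],-0.003],
    [[0.132,-0.132,0],-0.003],
    [[0.165,-0.165,0],-0.003],
  ],
)

```text
clock: 16.75
tool_pos: [0.5982, 0.0464, 0.4043]
orientation: [-180.0, -0.0, 11.7]
force: [0.6, -1.1, 0.1]
opening: 0.0222
gripper_force: 30.0
```

Emit:
send_rows(
  deltas=[
    [[0.03,-0.03,0],0],
    [[0.054,-0.055,0.005],0],
    [[0.054,-0.055,0.03],0],
    [[0.054,-0.055,0.06],0],
    [[0.054,-0.055,0.085],0],
  ],
)

```text
clock: 17.17
tool_pos: [0.6311, 0.0975, 0.3341]
orientation: [-180.0, 0.1, 11.7]
force: [-0.4, -1.2, -1.3]
opening: 0.0224
gripper_force: 30.0
```

Emit:
send_rows(
  deltas=[
    [[0,0,0],0],
    [[0,0,0],0],
    [[0,0,0],0],
    [[0,0,0],0],
    [[0,0,0],0],
  ],
)

```text
clock: 17.58
tool_pos: [0.6319, 0.0968, 0.3372]
orientation: [-180.0, -0.1, 11.7]
force: [0.1, -0.1, -0.5]
opening: 0.0225
gripper_force: 30.0
```

```bash
python3 -c "
from h import *
plan(.632,.0965,.338,11.7)"
```

```text
at [0.6319 0.0968 0.3372] [-1.7998e+02 -1.5000e-01  1.1660e+01] t 17.58 share total [ 0.      0.0004 -0.0009] turn -0.0004 calls 1 per call [ 0.      0.0004 -0.0009]
```

Emit:
send_rows(
  deltas=[
    [[0,0,0],0],
    [[0,0,0],0],
    [[0,0,0],0],
    [[0,0,0],0],
    [[0,0,0],0],
  ],
  gripper=0.36,
)

```text
clock: 18.0
tool_pos: [0.6315, 0.0968, 0.3355]
orientation: [-180.0, -0.0, 11.7]
force: [-0.1, -0.2, -0.2]
opening: 0.0315
gripper_force: 0.0
```

Emit:
send_rows(
  deltas=[
    [[0,0,-0.02],0],
    [[0,0,-0.04],0],
    [[0,0,-0.06],0],
    [[0,0,-0.075],0],
    [[0,0,-0.075],0],
  ],
)

```text
clock: 18.42
tool_pos: [0.6323, 0.0969, 0.3985]
orientation: [-180.0, -0.3, 11.7]
force: [-0.3, 0.6, 0.1]
opening: 0.0313
gripper_force: 0.0
```

Emit:
send_rows(
  deltas=[
    [[-0.026,0.031,0],0],
    [[-0.052,0.062,0],0],
    [[-0.078,0.093,0],0],
    [[-0.104,0.124,0],0],
    [[-0.13,0.156,0.02],0],
  ],
  gripper=0.55,
)

```text
clock: 18.83
tool_pos: [0.5549, -0.0475, 0.3815]
orientation: [180.0, -0.3, 11.7]
force: [0.3, -1.3, 0.6]
opening: 0.0481
gripper_force: 0.0
```

Emit:
send_rows(
  deltas=[
    [[-0.026,0.031,0.025],0],
    [[-0.052,0.062,0.05],0],
    [[-0.078,0.093,0.075],0],
    [[-0.104,0.124,0.1],0],
    [[-0.13,0.156,0.125],0],
  ],
)

```text
clock: 19.25
tool_pos: [0.4768, -0.1907, 0.2782]
orientation: [-180.0, -0.0, 11.7]
force: [0.8, 1.0, 0.5]
opening: 0.0481
gripper_force: 0.0
```

Emit:
send_rows(
  deltas=[
    [[0,0,0.03],0],
    [[0,0,0.06],0],
    [[0,0,0.08],0],
    [[0,0,0.08],0],
    [[0,0,0.08],0],
  ],
)

```text
clock: 19.67
tool_pos: [0.4777, -0.1898, 0.2148]
orientation: [-180.0, 0.1, 11.7]
force: [-0.1, 0.4, -0.2]
opening: 0.0486
gripper_force: 0.0
```

```bash
python3 - <<'E'
from h import *
w=mills([(.48,-.19),(.44,-.308)])
plan(.48,-.189,.069,11.7)
E
```

```text
(0.48, -0.19) blob [12, 11, 25, 28, 389] [ 0.4796 -0.1901  0.012 ]
(0.44, -0.308) blob [14, 11, 24, 17, 169] [ 0.4432 -0.3087  0.012 ]
at [ 0.4785 -0.1897  0.2159] [1.7998e+02 1.0000e-02 1.1690e+01] t 19.72 share total [ 0.002  -0.0005  0.1836] turn -0.0001 calls 1 per call [ 0.002  -0.0005  0.1836]
```

Emit:
send_rows(
  deltas=[
    [[0.001,0,0.04],0],
    [[0.001,0,0.08],0],
    [[0.001,0,0.12],0],
    [[0.001,0,0.16],0],
    [[0.001,0,0.176],0],
  ],
)

```text
clock: 20.13
tool_pos: [0.4784, -0.1892, 0.0725]
orientation: [-180.0, 0.1, 11.7]
force: [-0.8, -0.1, -0.2]
opening: 0.0482
gripper_force: 0.0
```

Emit:
send_rows(
  deltas=[
    [[0,0,0.008],0],
    [[0,0,0.008],0],
    [[0,0,0.008],0],
    [[0,0,0.008],0],
    [[0,0,0.008],0],
  ],
  gripper=0.15,
)

```text
clock: 20.55
tool_pos: [0.4803, -0.1895, 0.0699]
orientation: [180.0, -0.2, 11.7]
force: [0.4, 0.6, 2.6]
opening: 0.0228
gripper_force: 30.0
```

Emit:
send_rows(
  deltas=[
    [[0,0,0],0],
    [[0,0,-0.03],0],
    [[0,0,-0.07],0],
    [[0,0,-0.12],0],
    [[0,0,-0.17],0],
  ],
)

```text
clock: 20.97
tool_pos: [0.4782, -0.1895, 0.206]
orientation: [-180.0, 0.1, 11.7]
force: [1.5, 0.4, -1.1]
opening: 0.0229
gripper_force: 30.0
```

Emit:
send_rows(
  deltas=[
    [[0,0,-0.05],0],
    [[0,0,-0.1],0],
    [[0,0,-0.15],0],
    [[0,0,-0.2],0],
    [[0,0,-0.24],0],
  ],
)

```text
clock: 21.38
tool_pos: [0.4785, -0.1897, 0.4005]
orientation: [179.9, -0.2, 11.7]
force: [2.1, -0.5, -0.5]
opening: 0.0228
gripper_force: 30.0
```

Emit:
send_rows(
  deltas=[
    [[0.03,-0.038,0],0],
    [[0.06,-0.076,0],0],
    [[0.09,-0.112,0],0],
    [[0.12,-0.144,0],0],
    [[0.15,-0.182,0],0],
  ],
)

```text
clock: 21.8
tool_pos: [0.5672, -0.0215, 0.3971]
orientation: [-180.0, -0.1, 11.6]
force: [1.0, -0.5, 0.2]
opening: 0.0227
gripper_force: 30.0
```

Emit:
send_rows(
  deltas=[
    [[0.03,-0.038,0],0],
    [[0.06,-0.076,0],0],
    [[0.09,-0.112,0],0],
    [[0.108,-0.13,0],0],
    [[0.108,-0.13,0],0],
  ],
)

```text
clock: 22.22
tool_pos: [0.6319, 0.1002, 0.395]
orientation: [-180.0, 0.1, 11.8]
force: [-0.1, -0.4, -0.1]
opening: 0.0228
gripper_force: 30.0
```

Emit:
send_rows(
  deltas=[
    [[0,0,0],0],
    [[0,0,0],0],
    [[0,0,0],0],
    [[0,0,0],0],
    [[0,0,0],0],
  ],
)

```text
clock: 22.63
tool_pos: [0.6304, 0.0958, 0.3969]
orientation: [-180.0, -0.1, 11.6]
force: [0.0, -0.4, -0.0]
opening: 0.0227
gripper_force: 30.0
```

```bash
python3 -c "
from h import *
plan(.632,.0965,.338,11.7)"
```

```text
at [0.6304 0.0958 0.3969] [-1.7999e+02 -5.0000e-02  1.1610e+01] t 22.63 share total [ 0.0022 -0.0005  0.0736] turn -0.001 calls 1 per call [ 0.0022 -0.0005  0.0736]
```

Emit:
send_rows(
  deltas=[
    [[0.002,0,0.03],0],
    [[0.002,0,0.06],0],
    [[0.002,0,0.074],0],
    [[0.002,0,0.074],0],
    [[0.002,0,0.074],0],
  ],
)

```text
clock: 23.05
tool_pos: [0.6323, 0.0966, 0.3374]
orientation: [180.0, 0.0, 11.7]
force: [0.3, 0.1, 0.2]
opening: 0.0227
gripper_force: 30.0
```

Emit:
send_rows(
  deltas=[
    [[0,0,0],0],
    [[0,0,0],0],
    [[0,0,0],0],
    [[0,0,0],0],
    [[0,0,0],0],
  ],
  gripper=0.36,
)

```text
clock: 23.47
tool_pos: [0.6324, 0.0971, 0.3376]
orientation: [-180.0, -0.1, 11.7]
force: [-0.6, -0.1, -0.4]
opening: 0.0313
gripper_force: 0.0
```

Emit:
send_rows(
  deltas=[
    [[0,0,-0.02],0],
    [[0,0,-0.04],0],
    [[0,0,-0.06],0],
    [[0,0,-0.075],0],
    [[0,0,-0.075],0],
  ],
)

```text
clock: 23.88
tool_pos: [0.6331, 0.0971, 0.4003]
orientation: [-180.0, -0.3, 11.7]
force: [1.1, 0.1, 0.4]
opening: 0.0316
gripper_force: 0.0
```

Emit:
send_rows(
  deltas=[
    [[-0.023,0.03,0],0],
    [[-0.046,0.06,0],0],
    [[-0.068,0.09,0],0],
    [[-0.09,0.12,0],0],
    [[-0.112,0.149,0.01],0],
  ],
  gripper=0.55,
)

```text
clock: 24.3
tool_pos: [0.5682, -0.039, 0.3899]
orientation: [180.0, -0.1, 11.7]
force: [1.9, -0.0, 0.2]
opening: 0.048
gripper_force: 0.0
```

Emit:
send_rows(
  deltas=[
    [[-0.023,0.03,0.017],0],
    [[-0.046,0.06,0.034],0],
    [[-0.068,0.09,0.051],0],
    [[-0.09,0.12,0.068],0],
    [[-0.112,0.149,0.085],0],
  ],
)

```text
clock: 24.72
tool_pos: [0.5039, -0.1738, 0.3201]
orientation: [-180.0, -0.0, 11.7]
force: [0.9, -1.2, -0.1]
opening: 0.0478
gripper_force: 0.0
```

Emit:
send_rows(
  deltas=[
    [[-0.023,0.03,0.03],0],
    [[-0.046,0.06,0.06],0],
    [[-0.068,0.09,0.09],0],
    [[-0.09,0.12,0.12],0],
    [[-0.112,0.149,0.13],0],
  ],
)

```text
clock: 25.13
tool_pos: [0.4387, -0.308, 0.2132]
orientation: [-179.8, 0.2, 11.6]
force: [0.1, 0.5, 0.4]
opening: 0.0483
gripper_force: 0.0
```

Emit:
send_rows(
  deltas=[
    [[0,0,0],0],
    [[0,0,0],0],
    [[0,0,0],0],
    [[0,0,0],0],
    [[0,0,0],0],
  ],
)

```text
clock: 25.55
tool_pos: [0.4421, -0.3069, 0.2176]
orientation: [180.0, -0.1, 11.7]
force: [-0.3, 0.3, 0.4]
opening: 0.048
gripper_force: 0.0
```

```bash
python3 - <<'E'
from h import *
w=mills([(.4405,-.3075)])
plan(.4405,-.3075,.069,11.7)
E
```

```text
(0.4405, -0.3075) blob [13, 12, 25, 27, 372] [ 0.4398 -0.3086  0.012 ]
at [ 0.442  -0.3069  0.2176] [ 1.7997e+02 -6.0000e-02  1.1750e+01] t 25.6 share total [-0.002   0.0004  0.1857] turn 0.0005 calls 1 per call [-0.002   0.0004  0.1857]
```

Emit:
send_rows(
  deltas=[
    [[-0.002,0.001,0.04],0],
    [[-0.002,0.001,0.08],0],
    [[-0.002,0.001,0.12],0],
    [[-0.002,0.001,0.16],0],
    [[-0.002,0.001,0.178],0],
  ],
)

```text
clock: 26.02
tool_pos: [0.4388, -0.3075, 0.0715]
orientation: [-179.9, 0.2, 11.7]
force: [-0.3, -0.1, 0.8]
opening: 0.0482
gripper_force: 0.0
```

Emit:
send_rows(
  deltas=[
    [[0,0,0.008],0],
    [[0,0,0.008],0],
    [[0,0,0.008],0],
    [[0,0,0.008],0],
    [[0,0,0.008],0],
  ],
  gripper=0.15,
)

```text
clock: 26.43
tool_pos: [0.4408, -0.3087, 0.0694]
orientation: [179.9, -0.1, 11.7]
force: [-0.3, 0.7, 1.3]
opening: 0.0224
gripper_force: 30.0
```

Emit:
send_rows(
  deltas=[
    [[0,0,0],0],
    [[0,0,-0.03],0],
    [[0,0,-0.07],0],
    [[0,0,-0.12],0],
    [[0,0,-0.17],0],
  ],
)

```text
clock: 26.85
tool_pos: [0.4392, -0.3084, 0.2058]
orientation: [-180.0, 0.1, 11.7]
force: [2.1, -0.6, 0.2]
opening: 0.0229
gripper_force: 30.0
```

Emit:
send_rows(
  deltas=[
    [[0,0,-0.05],0],
    [[0,0,-0.1],0],
    [[0,0,-0.15],0],
    [[0,0,-0.2],0],
    [[0,0,-0.24],0],
  ],
)

```text
clock: 27.27
tool_pos: [0.4395, -0.3087, 0.4005]
orientation: [179.9, -0.2, 11.7]
force: [0.8, -0.4, -0.8]
opening: 0.023
gripper_force: 30.0
```

Emit:
send_rows(
  deltas=[
    [[0.023,-0.03,0],0],
    [[0.046,-0.06,0],0],
    [[0.068,-0.09,0],0],
    [[0.09,-0.12,0],0],
    [[0.112,-0.149,0],0],
  ],
)

```text
clock: 27.68
tool_pos: [0.5034, -0.1725, 0.3969]
orientation: [-180.0, -0.1, 11.6]
force: [0.7, -0.1, -0.9]
opening: 0.0226
gripper_force: 30.0
```

Emit:
send_rows(
  deltas=[
    [[0.023,-0.03,0],0],
    [[0.046,-0.06,0],0],
    [[0.068,-0.09,0],0],
    [[0.09,-0.12,0],0],
    [[0.112,-0.149,0],0],
  ],
)

```text
clock: 28.1
tool_pos: [0.5672, -0.0375, 0.3968]
orientation: [-180.0, -0.1, 11.7]
force: [0.4, -1.5, -0.2]
opening: 0.0227
gripper_force: 30.0
```

Emit:
send_rows(
  deltas=[
    [[0.023,-0.03,0],0],
    [[0.046,-0.06,0],0],
    [[0.068,-0.09,0],0],
    [[0.09,-0.12,0],0],
    [[0.112,-0.148,0],0],
  ],
)

```text
clock: 28.52
tool_pos: [0.6311, 0.0966, 0.3967]
orientation: [-180.0, -0.0, 11.7]
force: [1.4, -0.0, -0.7]
opening: 0.0228
gripper_force: 30.0
```

Emit:
send_rows(
  deltas=[
    [[0,0,0],0],
    [[0,0,0],0],
    [[0,0,0],0],
    [[0,0,0],0],
    [[0,0,0],0],
  ],
)

```text
clock: 28.93
tool_pos: [0.6306, 0.0942, 0.3968]
orientation: [-180.0, -0.0, 11.6]
force: [0.4, -0.3, -0.4]
opening: 0.0229
gripper_force: 30.0
```

```bash
python3 -c "
from h import *
plan(.632,.0965,.338,11.7)"
```

```text
at [0.6306 0.0942 0.3968] [-1.7999e+02 -4.0000e-02  1.1620e+01] t 28.93 share total [ 0.0022 -0.0025  0.0735] turn -0.0009 calls 1 per call [ 0.0022 -0.0025  0.0735]
```

Emit:
send_rows(
  deltas=[
    [[0.002,-0.002,0.03],0],
    [[0.002,-0.002,0.06],0],
    [[0.002,-0.002,0.074],0],
    [[0.002,-0.002,0.074],0],
    [[0.002,-0.002,0.074],0],
  ],
)

```text
clock: 29.35
tool_pos: [0.6323, 0.0964, 0.3375]
orientation: [180.0, 0.0, 11.6]
force: [-0.2, -0.2, -0.3]
opening: 0.0225
gripper_force: 30.0
```

Emit:
send_rows(
  deltas=[
    [[0,0,0],0],
    [[0,0,0],0],
    [[0,0,0],0],
    [[0,0,0],0],
    [[0,0,0],0],
  ],
  gripper=0.36,
)

```text
clock: 29.77
tool_pos: [0.6324, 0.0971, 0.3376]
orientation: [-180.0, -0.1, 11.7]
force: [0.2, -0.6, -0.3]
opening: 0.0315
gripper_force: 0.0
```

Emit:
send_rows(
  deltas=[
    [[0,0,-0.025],0],
    [[0,0,-0.05],0],
    [[0,0,-0.075],0],
    [[0,0,-0.1],0],
    [[0,0,-0.12],0],
  ],
)

```text
clock: 30.18
tool_pos: [0.6324, 0.097, 0.435]
orientation: [-180.0, -0.1, 11.7]
force: [0.9, 0.6, 0.0]
opening: 0.0315
gripper_force: 0.0
```

Emit:
send_rows(
  deltas=[
    [[-0.022,-0.03,0],0],
    [[-0.044,-0.06,0],0],
    [[-0.066,-0.09,0],0],
    [[-0.088,-0.12,0],0],
    [[-0.11,-0.147,0],0],
  ],
  gripper=1,
)

```text
clock: 30.6
tool_pos: [0.5212, 0.1952, 0.4332]
orientation: [-180.0, -0.0, 11.7]
force: [0.8, 0.0, -0.3]
opening: 0.0597
gripper_force: 0.0
```

Emit:
send_rows(
  deltas=[
    [[-0.022,-0.03,0],0.036],
    [[-0.044,-0.06,0],0.073],
    [[-0.066,-0.09,0],0.109],
    [[-0.088,-0.12,0],0.146],
    [[-0.11,-0.147,0],0.182],
  ],
)

```text
clock: 31.02
tool_pos: [0.4111, 0.2926, 0.4334]
orientation: [-180.0, -0.0, -4.9]
force: [0.2, 0.3, -0.7]
opening: 0.0868
gripper_force: 0.0
```

Emit:
send_rows(
  deltas=[
    [[0,0,0],0],
    [[0,0,0],0],
    [[0,0,0],0],
    [[0,0,0],0],
    [[0,0,0],0],
  ],
)

```text
clock: 31.43
tool_pos: [0.4129, 0.2912, 0.4329]
orientation: [180.0, 0.0, -4.8]
force: [-0.3, -0.9, -0.6]
opening: 0.0875
gripper_force: 0.0
```

```bash
python3 - <<'E'
from h import *
plan(.413,.291,.30,-4.7)
s=ctrl.snapshot("wrist"); d=ctrl.snapshot("side"); print([(round(x["conf"],2),px(x).round().tolist()) for x in ctrl.boxes_of(d,"mill0_center")+ctrl.boxes_of(s,"mill0_center")])
im=np.hstack([cv2.resize(s["color"],None,fx=1,fy=1),cv2.resize(d["color"][150:400,120:350],(386,420))])[:,:,::-1]
cv2.imwrite("pics/c5.png",cv2.resize(im,None,fx=.84,fy=.84))
import pickle; pickle.dump(s,open("w5.pkl","wb"))
E
```

```text
at [0.4129 0.2912 0.4329] [179.98   0.    -4.76] t 31.43 share total [1.000e-04 2.000e-04 1.662e-01] turn -0.0007 calls 1 per call [1.000e-04 2.000e-04 1.662e-01]
[(0.71, [205.0, 257.0])]
```

View pics/c5.png

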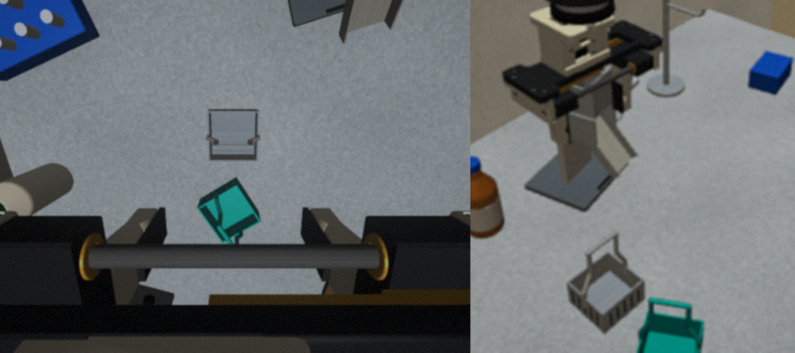

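The bench is empty of mills. In the wrist view the basket is nearly square to the tool, with the rim spanning columns 248–307 and rows 130–190 at full scale. I'll compute its centre and the turn.

```bash
python3 - <<'E'
from h import *
import pickle
w=pickle.load(open("w5.pkl","rb"))
u=np.array([(208,109),(258,109),(257,160),(210,160)])/.84
q=[atz(w,p,.05) for p in u]; print(np.round(q,4),np.mean(q,0).round(4))
P=[.413,.291,np.radians(-4.7)]; h=.045
print(u.round(1).tolist(),proj(w,T(P,[(h,h,.05),(h,-h,.05),(-h,-h,.05),(-h,h,.05),(h,h,0),(h,-h,0),(-h,-h,0),(-h,h,0),(0,.027,.14),(0,-.027,.14)])).round(1).tolist())
save(w,"b5",(220,100,340,220),4)
E
```

```text
[[0.4647 0.3311 0.05  ]
 [0.4576 0.2455 0.05  ]
 [0.3675 0.2522 0.05  ]
 [0.3745 0.3374 0.05  ]] [0.4161 0.2915 0.05  ]
[[247.6, 129.8], [307.1, 129.8], [306.0, 190.5], [250.0, 190.5]] [[247.1, 132.0], [309.4, 132.0], [307.6, 192.3], [248.8, 192.3], [250.0, 129.6], [306.5, 129.6], [305.0, 184.7], [251.4, 184.7], [256.1, 175.4], [300.3, 175.5]]
```

View pics/b5.png

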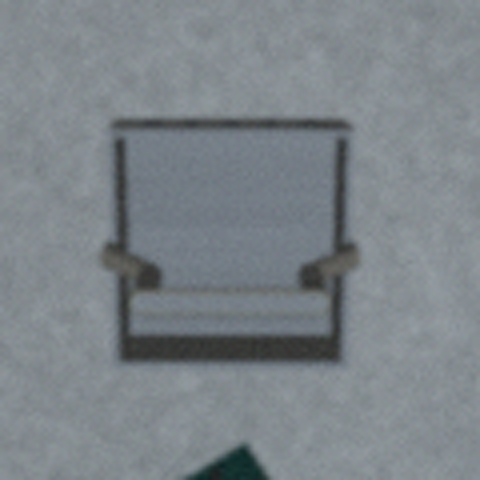

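Emit:
send_rows(
  deltas=[
    [[0,0,0.04],0],
    [[0,0,0.08],0],
    [[0,0,0.12],0],
    [[0,0,0.16],0],
    [[0,0,0.2],0],
  ],
)

```text
clock: 32.05
tool_pos: [0.4124, 0.2914, 0.2718]
orientation: [-180.0, -0.0, -4.7]
force: [0.3, 0.9, 0.1]
opening: 0.0871
gripper_force: 0.0
```

Emit:
send_rows(
  deltas=[
    [[0,0,0.04],0],
    [[0,0,0.08],0],
    [[0,0,0.115],0],
    [[0,0,0.135],0],
    [[0,0,0.135],0],
  ],
)

```text
clock: 32.47
tool_pos: [0.4112, 0.2899, 0.1614]
orientation: [179.7, 0.2, -4.8]
force: [-0.7, 0.1, 0.5]
opening: 0.0878
gripper_force: 0.0
```

Emit:
send_rows(
  deltas=[
    [[0,0,0],0],
    [[0,0,0],0],
    [[0,0,0],0],
    [[0,0,0],0],
    [[0,0,0],0],
  ],
  gripper=0.6,
)

```text
clock: 32.88
tool_pos: [0.4127, 0.2922, 0.1662]
orientation: [-179.9, -0.1, -4.7]
force: [-1.2, -0.5, 4.9]
opening: 0.0611
gripper_force: 30.0
```

Emit:
send_rows(
  deltas=[
    [[0,0,0],0],
    [[0,0,0],0],
    [[0,0,0],0],
    [[0,0,0],0],
    [[0,0,0],0],
  ],
)

```text
clock: 33.3
tool_pos: [0.4127, 0.2922, 0.1662]
orientation: [-179.9, -0.1, -4.7]
force: [-2.1, -0.8, 6.1]
opening: 0.0613
gripper_force: 30.0
```

Emit:
send_rows(
  deltas=[
    [[0,0,-0.006],0],
    [[0,0,-0.015],0],
    [[0,0,-0.025],0],
    [[0,0,-0.03],0],
    [[0,0,-0.03],0],
  ],
)

```text
clock: 33.72
tool_pos: [0.4127, 0.2923, 0.1904]
orientation: [-179.9, -0.1, -4.7]
force: [0.3, 0.2, -2.7]
opening: 0.0612
gripper_force: 30.0
```

Emit:
send_rows(
  deltas=[
    [[0.003,0.02,0],0],
    [[0.009,0.05,0],0],
    [[0.016,0.085,0],0],
    [[0.022,0.12,0],0],
    [[0.027,0.146,0],0],
  ],
)

```text
clock: 34.13
tool_pos: [0.4235, 0.1712, 0.1886]
orientation: [180.0, 0.1, -4.7]
force: [0.1, -0.8, -2.5]
opening: 0.0614
gripper_force: 30.0
```

Emit:
send_rows(
  deltas=[
    [[0.006,0.035,0],-0.04],
    [[0.013,0.07,0],-0.08],
    [[0.02,0.105,0],-0.12],
    [[0.024,0.13,0],-0.16],
    [[0.027,0.146,0],-0.182],
  ],
)

```text
clock: 34.55
tool_pos: [0.4355, 0.0531, 0.1888]
orientation: [180.0, 0.1, 11.8]
force: [0.1, -0.5, -2.3]
opening: 0.0617
gripper_force: 30.0
```

Emit:
send_rows(
  deltas=[
    [[0,0,0],0],
    [[0,0,0],0],
    [[0,0,0],0],
    [[0,0,0],0],
    [[0,0,0],0],
  ],
)

```text
clock: 34.97
tool_pos: [0.4362, 0.056, 0.189]
orientation: [-180.0, -0.0, 11.7]
force: [-0.5, 0.7, -2.0]
opening: 0.0611
gripper_force: 30.0
```

```bash
python3 - <<'E'
from h import *
plan(.4362,.0556,.171,11.7)
plan(.5331,.0757,.171,11.7)
import pickle
s=ctrl.snapshot("wrist"); save(s,"w6"); pickle.dump(s,open("w6.pkl","wb"))
E
```

```text
at [0.4362 0.056  0.189 ] [-180.    -0.    11.7] t 34.97 share total [-0.0002  0.0005  0.0225] turn 0.0001 calls 1 per call [-0.0002  0.0005  0.0225]
at [0.4362 0.056  0.189 ] [-180.    -0.    11.7] t 34.97 share total [0.1235 0.0005 0.0225] turn 0.0001 calls 1 per call [0.1235 0.0005 0.0225]
```

View pics/w6.png

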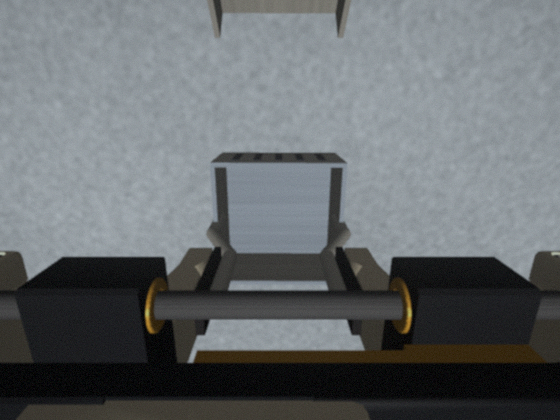

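The basket hangs square and centred under the gripper. The chute wall tips are at (217,36) and (343,36), so they are centred on column 280 as well. I'll check the lip distance.

```bash
python3 - <<'E'
from h import *
import pickle
w=pickle.load(open("w6.pkl","rb"))
for z in (.068,.081): print([atz(w,p,z).round(4) for p in [(217,36),(343,36),(280,12)]])
P=(.632,.0963,np.radians(11.7)); print(T(P,[(-.083,.0335,.075),(-.083,-.0335,.075),(-.068,0,.068)]).round(4)); print(proj(w,T(P,[(-.083,.034,.07),(-.083,-.034,.07),(-.083,.034,.081),(-.068,0,.068)])).round())
E
```

```text
[array([0.547 , 0.1166, 0.068 ]), array([0.5623, 0.0428, 0.068 ]), array([0.567 , 0.0823, 0.068 ])]
[array([0.545 , 0.1139, 0.081 ]), array([0.5595, 0.0446, 0.081 ]), array([0.5639, 0.0817, 0.081 ])]
[[0.5439 0.1123 0.075 ]
 [0.5575 0.0467 0.075 ]
 [0.5654 0.0825 0.068 ]]
[[222.  43.]
 [336.  43.]
 [219.  39.]
 [279.  15.]]
```

Emit:
send_rows(
  deltas=[
    [[0,0,0.01],0],
    [[0,0,0.0225],0],
    [[0,0,0.0225],0],
    [[0,0,0.0225],0],
    [[0,0,0.0225],0],
  ],
)

```text
clock: 35.43
tool_pos: [0.4363, 0.0556, 0.171]
orientation: [180.0, 0.0, 11.7]
force: [-0.2, 0.3, -2.8]
opening: 0.0613
gripper_force: 30.0
```

Emit:
send_rows(
  deltas=[
    [[0.015,0,0],0],
    [[0.03,0,0],0],
    [[0.045,0,0],0],
    [[0.06,0,0],0],
    [[0.075,0,0],0],
  ],
)

```text
clock: 35.85
tool_pos: [0.4967, 0.0679, 0.1711]
orientation: [180.0, -0.0, 11.7]
force: [0.0, -0.0, -2.3]
opening: 0.0612
gripper_force: 30.0
```

Emit:
send_rows(
  deltas=[
    [[0.015,0,0],0],
    [[0.03,0,0],0],
    [[0.04,0,0],0],
    [[0.049,0,0],0],
    [[0.049,0,0],0],
  ],
)

```text
clock: 36.27
tool_pos: [0.5348, 0.0757, 0.1707]
orientation: [180.0, -0.0, 11.7]
force: [1.0, -0.3, -2.8]
opening: 0.0612
gripper_force: 30.0
```

Emit:
send_rows(
  deltas=[
    [[0,0,0.004],0],
    [[0,0,0.007],0],
    [[0,0,0.007],0],
    [[0,0,0.007],0],
    [[0,0,0.007],0],
  ],
)

```text
clock: 36.68
tool_pos: [0.5331, 0.0752, 0.1662]
orientation: [180.0, -0.0, 11.7]
force: [-1.9, -1.4, 6.3]
opening: 0.0614
gripper_force: 30.0
```

```bash
python3 - <<'E'
from h import *
plan(.5331,.0757,.166,11.7); print(ctrl.get_obs()["force"].round(1))
d=ctrl.snapshot("side"); save(d,"sd7",(120,150,350,320),3)
E
```

```text
at [0.5331 0.0752 0.1662] [ 1.7998e+02 -4.0000e-02  1.1690e+01] t 36.68 share total [ 0.0001 -0.0006  0.0002] turn -0.0001 calls 1 per call [ 0.0001 -0.0006  0.0002]
[-1.9 -1.4  6.3]
```

View pics/sd7.png

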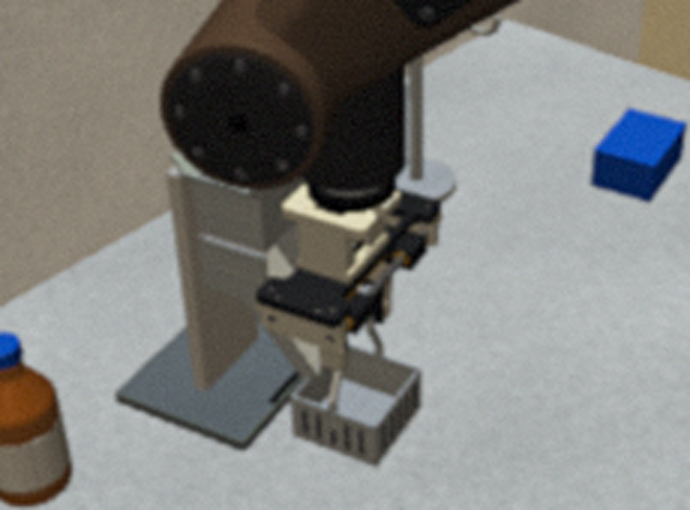

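Emit:
send_rows(
  deltas=[
    [[0,0,0],0],
    [[0,0,0],0],
    [[0,0,0],0],
    [[0,0,0],0],
    [[0,0,0],0],
  ],
  gripper=1,
)

```text
clock: 37.15
tool_pos: [0.5333, 0.0755, 0.1653]
orientation: [-180.0, 0.0, 11.7]
force: [-0.5, -0.4, -0.2]
opening: 0.0857
gripper_force: 0.0
```

Emit:
send_rows(
  deltas=[
    [[0,0,-0.01],0],
    [[0,0,-0.03],0],
    [[0,0,-0.06],0],
    [[0,0,-0.09],0],
    [[-0.02,0,-0.12],0],
  ],
)

```text
clock: 37.57
tool_pos: [0.5193, 0.0726, 0.2628]
orientation: [180.0, -0.0, 11.7]
force: [0.4, 0.9, 0.1]
opening: 0.0874
gripper_force: 0.0
```

Emit:
send_rows(
  deltas=[
    [[-0.01,0,-0.04],0],
    [[-0.02,0,-0.08],0],
    [[-0.02,0,-0.12],0],
    [[-0.02,0,-0.16],0],
    [[-0.02,0,-0.185],0],
  ],
)

```text
clock: 37.98
tool_pos: [0.5021, 0.0687, 0.414]
orientation: [-180.0, -0.3, 11.7]
force: [0.5, 0.8, 0.4]
opening: 0.0879
gripper_force: 0.0
```

Emit:
send_rows(
  deltas=[
    [[0.033,0.03,0],0],
    [[0.066,0.06,0],0],
    [[0.099,0.09,0],0],
    [[0.132,0.12,0],0],
    [[0.165,0.147,0],0],
  ],
)

```text
clock: 38.4
tool_pos: [0.6562, -0.0208, 0.4101]
orientation: [180.0, -0.0, 11.7]
force: [-0.1, 0.9, 0.8]
opening: 0.0875
gripper_force: 0.0
```

Emit:
send_rows(
  deltas=[
    [[0,0,0],0],
    [[0,0,0],0],
    [[0,0,0],0],
    [[0,0,0],0],
    [[0,0,0],0],
  ],
)

```text
clock: 38.82
tool_pos: [0.6543, -0.019, 0.4105]
orientation: [-180.0, -0.1, 11.7]
force: [-1.1, -0.1, 0.6]
opening: 0.0878
gripper_force: 0.0
```

```bash
python3 - <<'E'
from h import *
plan(.655,-.0194,.287,11.7)
import pickle
s=ctrl.snapshot("wrist"); d=ctrl.snapshot("side"); pickle.dump((s,d),open("w8.pkl","wb"))
im=np.hstack([s["color"],cv2.resize(d["color"][150:400,120:350],(386,420))])[:,:,::-1]
cv2.imwrite("pics/c8.png",cv2.resize(im,None,fx=.84,fy=.84))
E
```

```text
at [ 0.6543 -0.019   0.4105] [-1.800e+02 -8.000e-02  1.172e+01] t 38.82 share total [0.0007 0.0007 0.1544] turn 0.0003 calls 1 per call [0.0007 0.0007 0.1544]
```

View pics/c8.png

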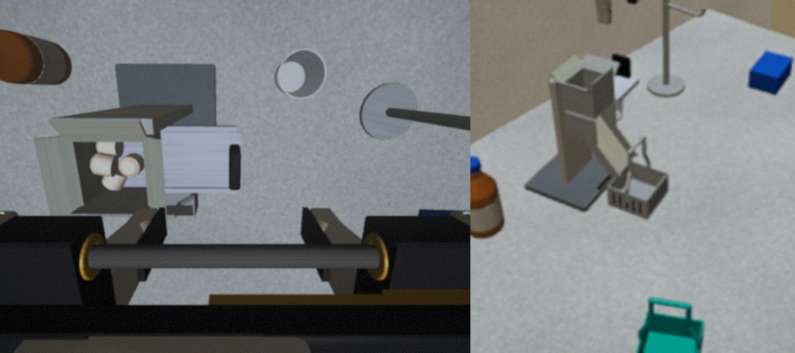

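All four mills are in the bin, the gate is shut and the basket stands under the chute. Next I pull the gate open.

Emit:
send_rows(
  deltas=[
    [[0.001,0.001,0.04],0],
    [[0.001,0.001,0.08],0],
    [[0.001,0.001,0.12],0],
    [[0.001,0.001,0.145],0],
    [[0.001,0.001,0.154],0],
  ],
  gripper=0.55,
)

```text
clock: 39.33
tool_pos: [0.6542, -0.0198, 0.2829]
orientation: [-180.0, 0.3, 11.7]
force: [-0.1, 0.2, -0.5]
opening: 0.0601
gripper_force: 0.0
```

Emit:
send_rows(
  deltas=[
    [[0,0,0],0],
    [[0,0,0],0],
    [[0,0,0],0],
    [[0,0,0],0],
    [[0,0,0],0],
  ],
  gripper=0,
)

```text
clock: 39.75
tool_pos: [0.6565, -0.02, 0.2878]
orientation: [180.0, -0.1, 11.7]
force: [0.0, -1.1, -0.1]
opening: 0.0264
gripper_force: 0.0
```

Emit:
send_rows(
  deltas=[
    [[0,0,0],0],
    [[0,0,0],0],
    [[0,0,0],0],
    [[0,0,0],0],
    [[0,0,0],0],
  ],
)

```text
clock: 40.17
tool_pos: [0.6562, -0.02, 0.2867]
orientation: [180.0, -0.0, 11.7]
force: [-0.9, 1.2, 3.1]
opening: 0.0119
gripper_force: 30.0
```

Emit:
send_rows(
  deltas=[
    [[0,0.015,0],0],
    [[0,0.03,0],0],
    [[0,0.045,0],0],
    [[0,0.06,0],0],
    [[0,0.07,0],0],
  ],
)

```text
clock: 40.58
tool_pos: [0.6676, -0.0762, 0.2867]
orientation: [-180.0, -0.0, 11.6]
force: [-2.6, 3.5, 5.6]
opening: 0.0115
gripper_force: 30.0
```

Emit:
send_rows(
  deltas=[
    [[0,0.008,0],0],
    [[0,0.013,0],0],
    [[0,0.015,0],0],
    [[0,0.015,0],0],
    [[0,0.015,0],0],
  ],
)

```text
clock: 41.0
tool_pos: [0.6694, -0.0847, 0.2867]
orientation: [-179.8, -0.0, 11.7]
force: [-6.2, 14.6, 9.2]
opening: 0.0117
gripper_force: 30.0
```

Emit:
send_rows(
  deltas=[
    [[0,0,0],0],
    [[0,0,0],0],
    [[0,0,0],0],
    [[0,0,0],0],
    [[0,0,0],0],
  ],
)

```text
clock: 41.42
tool_pos: [0.6694, -0.0847, 0.2867]
orientation: [-179.8, -0.0, 11.7]
force: [-6.1, 13.9, 8.9]
opening: 0.0117
gripper_force: 30.0
```

```bash
python3 - <<'E'
from h import *
o=ctrl.get_obs(); print(o["tool_pos"].round(4),o["force"].round(1))
s=ctrl.snapshot("wrist"); d=ctrl.snapshot("side")
for z in (s,d): print([(round(x["conf"],2),px(x).round().tolist()) for x in ctrl.boxes_of(z,"mill0_center")])
im=np.hstack([s["color"],cv2.resize(d["color"][170:315,150:283],(386,420))])[:,:,::-1]
cv2.imwrite("pics/c9.png",cv2.resize(im,None,fx=.84,fy=.84))
E
```

```text
[ 0.6694 -0.0847  0.2867] [-6.1 13.9  8.9]
[(0.58, [73.0, 324.0])]
[]
```

View pics/c9.png

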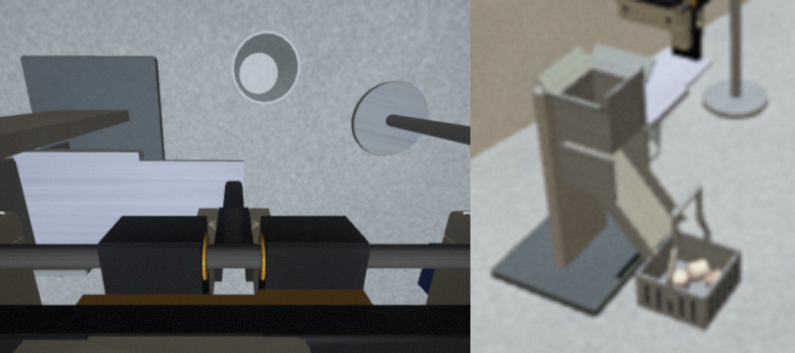

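The gate is fully open and at least three mills show in the basket. I've now used all of my picture views, so from here I check numerically. First I count the mill-coloured pixels.

```bash
python3 - <<'E'
from h import *
import pickle
def mask(s,x0,y0,x1,y1,t=12):
    c=cv2.GaussianBlur(s["color"],(3,3),0)[y0:y1,x0:x1].astype(int); m=((c[:,:,0]-c[:,:,2]>t)&(c.sum(2)>400)).astype(np.uint8)
    n,l,st,ce=cv2.connectedComponentsWithStats(m); return [(st[i,4],(ce[i]+[x0,y0]).round(1).tolist(),st[i,2:4].tolist()) for i in range(1,n) if st[i,4]>6]
d=ctrl.snapshot("side"); s=ctrl.snapshot("scene")
P=(.632,.0963,np.radians(11.7))
for S,n in((d,"side"),(s,"scene")):
    print(n,"basket proj",proj(S,T(P,[(-.101+a,b,z) for a in(-.045,.045) for b in(-.045,.045) for z in (0,.05)])).round().tolist())
    print(mask(S,130,150,350,400) if n=="side" else mask(S,150,120,470,360))
print("before, mills on bench side:",mask(pickle.load(open("sd3.pkl","rb")),130,150,350,400))
d8=pickle.load(open("w8.pkl","rb")); print("bin view:",mask(d8[0],60,150,220,260))
E
```

```text
side basket proj [[260.0, 286.0], [260.0, 273.0], [245.0, 306.0], [245.0, 293.0], [234.0, 276.0], [233.0, 263.0], [217.0, 295.0], [216.0, 282.0]]
[(np.int32(5601), [165.5, 185.4], [102, 96]), (np.int32(788), [310.1, 157.0], [85, 27]), (np.int32(22), [240.8, 155.1], [10, 7]), (np.int32(111), [267.2, 163.3], [16, 13]), (np.int32(62), [250.7, 173.2], [9, 13]), (np.int32(440), [219.2, 253.0], [23, 40]), (np.int32(141), [241.1, 281.5], [22, 15])]
scene basket proj [[311.0, 259.0], [312.0, 246.0], [338.0, 276.0], [340.0, 262.0], [289.0, 278.0], [289.0, 264.0], [317.0, 295.0], [318.0, 281.0]]
[(np.int32(10), [162.5, 123.6], [10, 9]), (np.int32(187), [238.5, 142.7], [35, 17]), (np.int32(7), [316.0, 261.0], [3, 3]), (np.int32(45), [306.3, 270.3], [12, 11])]
before, mills on bench side: [(np.int32(362), [219.5, 253.6], [23, 37]), (np.int32(21), [335.6, 235.8], [6, 5]), (np.int32(27), [306.0, 248.0], [7, 5]), (np.int32(28), [289.0, 258.8], [7, 5]), (np.int32(30), [279.9, 266.8], [7, 5])]
bin view: [(np.int32(108), [120.7, 189.4], [25, 16]), (np.int32(200), [154.9, 196.8], [24, 23]), (np.int32(46), [120.6, 208.0], [19, 12]), (np.int32(68), [139.6, 219.3], [16, 15])]
```

Emit:
send_rows(
  deltas=[
    [[0,-0.014,0],0],
    [[0,-0.028,0],0],
    [[0,-0.042,0],0],
    [[0,-0.056,0],0],
    [[0,-0.07,0],0],
  ],
)

```text
clock: 42.13
tool_pos: [0.6585, -0.0319, 0.2867]
orientation: [179.9, -0.0, 11.6]
force: [1.0, -3.6, 3.9]
opening: 0.0119
gripper_force: 30.0
```

Emit:
send_rows(
  deltas=[
    [[0,-0.008,0],0],
    [[0,-0.015,0],0],
    [[0,-0.019,0],0],
    [[0,-0.019,0],0],
    [[0,-0.019,0],0],
  ],
)

```text
clock: 42.55
tool_pos: [0.656, -0.0192, 0.2868]
orientation: [179.8, -0.0, 11.6]
force: [2.8, -13.3, 3.2]
opening: 0.012
gripper_force: 30.0
```

Emit:
send_rows(
  deltas=[
    [[0,-0.001,0],0],
    [[0,-0.001,0],0],
    [[0,-0.001,0],0],
    [[0,-0.001,0],0],
    [[0,-0.001,0],0],
  ],
)

```text
clock: 42.97
tool_pos: [0.6559, -0.0191, 0.2868]
orientation: [179.7, -0.0, 11.6]
force: [4.7, -15.2, 2.1]
opening: 0.0118
gripper_force: 30.0
```

Emit:
send_rows(
  deltas=[
    [[0,0.002,0],0],
    [[0,0.002,0],0],
    [[0,0.002,0],0],
    [[0,0.002,0],0],
    [[0,0.002,0],0],
  ],
  gripper=0.55,
)

```text
clock: 43.38
tool_pos: [0.6554, -0.0172, 0.2858]
orientation: [-180.0, 0.0, 11.7]
force: [0.2, -0.8, -0.6]
opening: 0.0394
gripper_force: 0.0
```

Emit:
send_rows(
  deltas=[
    [[0,0,-0.02],0],
    [[0,0,-0.055],0],
    [[0,0,-0.09],0],
    [[0,0,-0.125],0],
    [[0,0,-0.155],0],
  ],
)

```text
clock: 43.8
tool_pos: [0.6555, -0.0174, 0.4123]
orientation: [180.0, -0.1, 11.7]
force: [0.3, 0.0, 0.4]
opening: 0.0483
gripper_force: 0.0
```

Emit:
send_rows(
  deltas=[
    [[0,0,0],0],
    [[0,0,0],0],
    [[0,0,0],0],
    [[0,0,0],0],
    [[0,0,0],0],
  ],
)

```text
clock: 44.22
tool_pos: [0.6553, -0.0176, 0.4089]
orientation: [-180.0, 0.1, 11.7]
force: [0.0, 0.6, 0.8]
opening: 0.0486
gripper_force: 0.0
```

```bash
cat >> h.py <<'E'
def mask(s,x0,y0,x1,y1,t=12):
    c=cv2.GaussianBlur(s["color"],(3,3),0)[y0:y1,x0:x1].astype(int); m=((c[:,:,0]-c[:,:,2]>t)&(c.sum(2)>400)).astype(np.uint8)
    n,l,st,ce=cv2.connectedComponentsWithStats(m); return [(int(st[i,4]),(ce[i]+[x0,y0]).round(1).tolist(),st[i,2:4].tolist()) for i in range(1,n) if st[i,4]>6]
E
python3 - <<'E'
from h import *
s=ctrl.snapshot("wrist")
print("bin",mask(s,60,150,220,260), [(round(x["conf"],2),px(x).round().tolist()) for x in ctrl.boxes_of(s,"mill0_center")])
# tab top vs before
import pickle
b=pickle.load(open("w8.pkl","rb"))[0]
print("diff w8 tab region", np.abs(s["color"][170:230,265:295].astype(int)-b["color"][170:230,265:295]).mean())
plan(.5331,.0757,.40,11.7)
E
```

```text
bin [(76, [214.4, 237.0], [10, 10])] []
diff w8 tab region 22.260925925925925
at [ 0.6554 -0.0177  0.4093] [1.800e+02 9.000e-02 1.167e+01] t 44.32 share total [-0.1261 -0.1453  0.0116] turn -0.0003 calls 1 per call [-0.1261 -0.1453  0.0116]
```

Emit:
send_rows(
  deltas=[
    [[-0.033,-0.03,0],0],
    [[-0.066,-0.06,0],0],
    [[-0.099,-0.09,0],0],
    [[-0.132,-0.12,0],0],
    [[-0.165,-0.146,0],0],
  ],
  gripper=1,
)

```text
clock: 44.73
tool_pos: [0.5011, 0.0705, 0.4096]
orientation: [180.0, 0.0, 11.7]
force: [-0.6, 1.4, 1.0]
opening: 0.076
gripper_force: 0.0
```

Emit:
send_rows(
  deltas=[
    [[0,0,0],0],
    [[0,0,0],0],
    [[0,0,0],0],
    [[0,0,0],0],
    [[0,0,0],0],
  ],
)

```text
clock: 45.15
tool_pos: [0.5033, 0.0696, 0.4097]
orientation: [180.0, 0.1, 11.6]
force: [0.2, 0.6, -1.0]
opening: 0.0877
gripper_force: 0.0
```

```bash
python3 - <<'E'
from h import *
import pickle
a=pickle.load(open("w8.pkl","rb"))[1]; d=ctrl.snapshot("side")
g=lambda s:cv2.resize(cv2.cvtColor(s["color"],cv2.COLOR_RGB2GRAY),None,fx=4,fy=4,interpolation=cv2.INTER_CUBIC)
A,D=g(a),g(d)
for n,(x0,y0,x1,y1) in dict(rightwall=(235,268,266,306),leftwall=(214,280,247,310),handle=(224,240,252,275),hopper=(175,190,225,250)).items():
    t=A[4*y0:4*y1,4*x0:4*x1]; R=D[4*y0-24:4*y1+24,4*x0-24:4*x1+24]; r=cv2.matchTemplate(R,t,cv2.TM_CCOEFF_NORMED); _,m,_,l=cv2.minMaxLoc(r); print(n,round(m,3),(np.array(l)-24)/4)
w=ctrl.snapshot("wrist")
print([(round(x["conf"],2),px(x).round().tolist()) for x in ctrl.boxes_of(w,"mill0_center")],mask(w,150,80,400,250))
P=(.632,.0963,np.radians(11.7)); print("expected basket px",proj(w,T(P,[(-.101+x,y,z) for x,y,z in [(.045,.045,.05),(.045,-.045,.05),(-.045,-.045,.05),(-.045,.045,.05),(0,.027,.14),(0,-.027,.14)]])).round().tolist())
for x in ctrl.cut_out(w,"basket")[:2]:
    yy,xx=np.nonzero(x["pixels"]); print("basket",round(x["conf"],2),xx.min(),xx.max(),yy.min(),yy.max(),px(x).round(1))
plan(.5331,.0757,.166,11.7)
E
```

```text
rightwall 0.927 [ 1.   -0.25]
leftwall 0.95 [0.75 0.25]
handle 0.985 [0.5  0.25]
hopper 0.997 [0. 0.]
[(0.66, [261.0, 166.0])] [(39, [279.3, 130.5], [14, 13]), (21, [289.9, 141.3], [7, 14]), (9, [299.8, 137.2], [5, 5]), (12, [255.2, 162.8], [2, 10]), (62, [289.0, 160.8], [13, 7]), (9, [265.9, 163.9], [2, 8])]
expected basket px [[245.0, 110.0], [311.0, 110.0], [310.0, 176.0], [247.0, 176.0], [254.0, 153.0], [302.0, 153.0]]
basket 0.7 243 312 114 177 [272.5 149.5]
at [0.5031 0.0696 0.4098] [1.7998e+02 5.0000e-02 1.1620e+01] t 45.35 share total [3.830e-02 2.000e-04 3.047e-01] turn -0.0009 calls 2 per call [1.910e-02 1.000e-04 1.524e-01]
```

Emit:
send_rows(
  deltas=[
    [[0,0,0.04],0],
    [[0,0,0.08],0],
    [[0,0,0.12],0],
    [[0.01,0,0.15],0],
    [[0.02,0,0.18],0],
  ],
)

```text
clock: 45.77
tool_pos: [0.5182, 0.0728, 0.2648]
orientation: [180.0, 0.0, 11.7]
force: [0.7, 0.2, 0.2]
opening: 0.0875
gripper_force: 0.0
```

Emit:
send_rows(
  deltas=[
    [[0.018,0,0.025],0],
    [[0.018,0,0.055],0],
    [[0.018,0,0.085],0],
    [[0.018,0,0.11],0],
    [[0.018,0,0.122],0],
  ],
)

```text
clock: 46.18
tool_pos: [0.5314, 0.0754, 0.1657]
orientation: [180.0, 0.2, 11.6]
force: [-0.5, 0.1, -0.3]
opening: 0.0876
gripper_force: 0.0
```

Emit:
send_rows(
  deltas=[
    [[0,0,0],0],
    [[0,0,0],0],
    [[0,0,0],0],
    [[0,0,0],0],
    [[0,0,0],0],
  ],
  gripper=0.6,
)

```text
clock: 46.6
tool_pos: [0.5331, 0.0762, 0.17]
orientation: [-180.0, -0.1, 11.7]
force: [0.7, -0.9, 2.4]
opening: 0.0612
gripper_force: 30.0
```

Emit:
send_rows(
  deltas=[
    [[0,0,0],0],
    [[0,0,0],0],
    [[0,0,0],0],
    [[0,0,0],0],
    [[0,0,0],0],
  ],
)

```text
clock: 47.02
tool_pos: [0.5332, 0.0762, 0.1699]
orientation: [-180.0, -0.1, 11.7]
force: [0.3, -2.1, 7.3]
opening: 0.0615
gripper_force: 30.0
```

Emit:
send_rows(
  deltas=[
    [[0,0,-0.003],0],
    [[0,0,-0.006],0],
    [[0,0,-0.006],0],
    [[0,0,-0.006],0],
    [[0,0,-0.006],0],
  ],
)

```text
clock: 47.43
tool_pos: [0.5321, 0.076, 0.173]
orientation: [-180.0, 0.0, 11.7]
force: [-0.5, 0.7, -4.1]
opening: 0.0618
gripper_force: 30.0
```

Lift force is 4.1 N, which fits the basket plus four mills. Now I back it out, raise it and turn it.

Emit:
send_rows(
  deltas=[
    [[-0.012,0,0],0],
    [[-0.027,0,0],0],
    [[-0.045,0,0],0],
    [[-0.063,0,0],0],
    [[-0.08,0,0],0],
  ],
)

```text
clock: 47.85
tool_pos: [0.4682, 0.0626, 0.173]
orientation: [180.0, 0.1, 11.6]
force: [-0.1, 0.6, -3.9]
opening: 0.0615
gripper_force: 30.0
```

Emit:
send_rows(
  deltas=[
    [[-0.015,0,0],0],
    [[-0.03,0,0],0],
    [[-0.04,0,0],0],
    [[-0.045,0,0],0],
    [[-0.045,0,0],0],
  ],
)

```text
clock: 48.27
tool_pos: [0.4338, 0.0557, 0.1736]
orientation: [-180.0, -0.0, 11.7]
force: [-0.1, -0.2, -3.4]
opening: 0.0614
gripper_force: 30.0
```

Emit:
send_rows(
  deltas=[
    [[0,0,-0.02],0],
    [[0,0,-0.05],0],
    [[0,0,-0.08],0],
    [[0,0,-0.11],0],
    [[0,0,-0.13],0],
  ],
)

```text
clock: 48.68
tool_pos: [0.4357, 0.0563, 0.2799]
orientation: [-180.0, -0.2, 11.7]
force: [1.0, 0.6, -4.0]
opening: 0.0615
gripper_force: 30.0
```

Emit:
send_rows(
  deltas=[
    [[0,0,-0.02],0.02],
    [[0,0,-0.04],0.05],
    [[0,0,-0.06],0.08],
    [[0,0,-0.07],0.115],
    [[0,0,-0.07],0.136],
  ],
)

```text
clock: 49.1
tool_pos: [0.4359, 0.0564, 0.3357]
orientation: [-179.9, -0.2, -0.7]
force: [0.2, 0.3, -4.0]
opening: 0.0613
gripper_force: 30.0
```

Emit:
send_rows(
  deltas=[
    [[0,0,0],0],
    [[0,0,0],0],
    [[0,0,0],0],
    [[0,0,0],0],
    [[0,0,0],0],
  ],
)

```text
clock: 49.52
tool_pos: [0.4345, 0.0558, 0.3331]
orientation: [180.0, 0.0, -0.5]
force: [-0.6, 0.2, -4.5]
opening: 0.0615
gripper_force: 30.0
```

```bash
python3 -c "
from h import *
plan(.53,-.275,.33,-.5)"
```

```text
at [0.4345 0.0558 0.3331] [ 1.7998e+02  3.0000e-02 -5.4000e-01] t 49.52 share total [0.1233 0.4124 0.0039] turn -0.0004 calls 2 per call [0.0617 0.2062 0.0019]
```

Emit:
send_rows(
  deltas=[
    [[0.006,0.02,0],0],
    [[0.014,0.045,0],0],
    [[0.023,0.075,0],0],
    [[0.032,0.107,0],0],
    [[0.041,0.138,0],0],
  ],
)

```text
clock: 49.93
tool_pos: [0.4664, -0.0559, 0.3334]
orientation: [180.0, 0.0, -0.5]
force: [0.5, -0.3, -3.5]
opening: 0.0613
gripper_force: 30.0
```

Emit:
send_rows(
  deltas=[
    [[0.01,0.03,0],0],
    [[0.019,0.06,0],0],
    [[0.027,0.09,0],0],
    [[0.034,0.115,0],0],
    [[0.041,0.138,0],0],
  ],
)

```text
clock: 50.35
tool_pos: [0.4981, -0.167, 0.3331]
orientation: [180.0, 0.0, -0.6]
force: [0.8, 0.3, -4.4]
opening: 0.0613
gripper_force: 30.0
```

Emit:
send_rows(
  deltas=[
    [[0.009,0.03,0],0],
    [[0.018,0.06,0],0],
    [[0.027,0.09,0],0],
    [[0.035,0.118,0],0],
    [[0.041,0.137,0],0],
  ],
)

```text
clock: 50.77
tool_pos: [0.5299, -0.2775, 0.3327]
orientation: [180.0, 0.1, -0.6]
force: [-0.2, 0.4, -3.9]
opening: 0.0611
gripper_force: 30.0
```

Emit:
send_rows(
  deltas=[
    [[0,0,0],0],
    [[0,0,0],0],
    [[0,0,0],0],
    [[0,0,0],0],
    [[0,0,0],0],
  ],
)

```text
clock: 51.18
tool_pos: [0.5295, -0.2749, 0.3336]
orientation: [-180.0, -0.0, -0.5]
force: [0.2, -1.0, -3.4]
opening: 0.0612
gripper_force: 30.0
```

```bash
python3 - <<'E'
from h import *
plan(.672,-.275,.325,-.5); print(ctrl.get_obs()["force"].round(1))
R=[]
for n in ["scene","side","wrist"]:
    s=ctrl.snapshot(n)
    for t in ["hook","hook_tip"]:
        for x in ctrl.cut_out(s,t)[:1]:
            yy,xx=np.nonzero(x["pixels"]); print(n,t,round(x["conf"],2),px(x).round(1),"bbox",xx.min(),xx.max(),yy.min(),yy.max(),"leftmost rows",yy[xx==xx.min()].mean(),"rightmost",yy[xx==xx.max()].mean(),"top cols",xx[yy==yy.min()].mean(),"bot",xx[yy==yy.max()].mean())
    P=(.752,-.2745,np.radians(-.5)); print(n,"expected foot,top,tip,bend",proj(s,T(P,[(0,0,.012),(0,0,.26),(-.114,0,.262),(-.098,0,.24)])).round(1).tolist())
E
```

```text
at [ 0.5295 -0.2749  0.3336] [-1.8e+02 -2.0e-02 -5.1e-01] t 51.18 share total [ 0.1781 -0.0014  0.0108] turn -0.0002 calls 1 per call [ 0.1781 -0.0014  0.0108]
[ 0.2 -1.  -3.4]
scene hook 0.75 [167.6 227.7] bbox 152 201 142 247 leftmost rows 235.5 rightmost 145.5 top cols 199.0 bot 169.5
scene hook_tip 0.78 [170.  229.2] bbox 153 200 143 247 leftmost rows 236.0 rightmost 144.5 top cols 199.5 bot 168.0
scene expected foot,top,tip,bend [[172.0, 233.3], [160.9, 157.6], [201.3, 143.4], [196.5, 152.5]]
side hook 0.88 [261.  201.6] bbox 245 272 147 217 leftmost rows 210.0 rightmost 157.0 top cols 258.0 bot 258.5
side hook_tip 0.96 [254.7 204.1] bbox 245 285 147 218 leftmost rows 210.0 rightmost 157.0 top cols 258.0 bot 257.5
side expected foot,top,tip,bend [[257.3, 210.1], [257.2, 148.1], [284.4, 157.0], [280.2, 161.8]]
wrist hook 0.84 [285.1  14.5] bbox 246 318 0 51 leftmost rows 0.5 rightmost 0.5 top cols 282.0 bot 286.5
wrist hook_tip 0.98 [284.6  10. ] bbox 246 317 0 51 leftmost rows 0.5 rightmost 0.5 top cols 281.5 bot 287.0
wrist expected foot,top,tip,bend [[275.8, -28.8], [270.9, -303.6], [272.3, 43.5], [272.9, 17.0]]
```

Emit:
send_rows(
  deltas=[
    [[0,0.007,0.01],0],
    [[0.015,0.007,0.01],0],
    [[0.035,0.007,0.01],0],
    [[0.06,0.007,0.01],0],
    [[0.085,0.007,0.01],0],
  ],
)

```text
clock: 52.05
tool_pos: [0.5984, -0.2822, 0.3249]
orientation: [-180.0, 0.0, -0.6]
force: [1.2, -1.0, -3.8]
opening: 0.0613
gripper_force: 30.0
```

Emit:
send_rows(
  deltas=[
    [[0.025,0,0],0],
    [[0.05,0,0],0],
    [[0.075,0,0],0],
    [[0.088,0,0],0],
    [[0.093,0,0],0],
  ],
)

```text
clock: 52.47
tool_pos: [0.6736, -0.2827, 0.3233]
orientation: [-180.0, 0.1, -0.6]
force: [-0.5, -0.9, -4.3]
opening: 0.061
gripper_force: 30.0
```

Emit:
send_rows(
  deltas=[
    [[0,0,0],0],
    [[0,0,0],0],
    [[0,0,0],0],
    [[0,0,0],0],
    [[0,0,0],0],
  ],
)

```text
clock: 52.88
tool_pos: [0.6714, -0.2826, 0.326]
orientation: [180.0, -0.0, -0.6]
force: [0.1, 0.9, -3.7]
opening: 0.0611
gripper_force: 30.0
```

```bash
python3 - <<'E'
from h import *
plan(.672,-.280,.279,-.5); print(ctrl.get_obs()["force"].round(1))
for n in ["scene","side","wrist"]:
    s=ctrl.snapshot(n)
    for t in ["hook","basket"]:
        for x in ctrl.cut_out(s,t)[:2]:
            yy,xx=np.nonzero(x["pixels"]); print(n,t,round(x["conf"],2),px(x).round(1),"bbox",xx.min(),xx.max(),yy.min(),yy.max())
    if n=="side": cv2.imwrite("pics/s10.png",s["color"][:,:,::-1])
    P=(.752,-.280,0); print(n,"expected foot,top,tip",proj(s,T(P,[(0,0,.012),(0,0,.26),(-.114,0,.262)])).round(1).tolist())
E
```

```text
at [ 0.6714 -0.2826  0.326 ] [ 1.8e+02 -4.0e-02 -5.8e-01] t 52.88 share total [ 0.0007 -0.0033  0.0588] turn -0.0009 calls 1 per call [ 0.0007 -0.0033  0.0588]
[ 0.1  0.9 -3.7]
scene hook 0.71 [164.4 228.7] bbox 152 190 153 247
scene hook 0.39 [252.9 213.9] bbox 242 293 199 231
scene basket 0.73 [188.9 175.8] bbox 168 213 155 192
scene expected foot,top,tip [[171.1, 232.3], [159.9, 156.7], [200.0, 142.3]]
side hook 0.92 [256.8 200.6] bbox 245 286 147 218
side hook 0.29 [202.3 245.5] bbox 158 237 188 299
side basket 0.71 [255.8 205.4] bbox 245 286 147 218
side basket 0.69 [261.  395.6] bbox 234 284 361 419
side expected foot,top,tip [[258.3, 209.5], [258.2, 147.6], [285.6, 156.4]]
wrist hook 0.66 [277.7 117.4] bbox 236 317 62 323
wrist basket 0.81 [262.4 219.3] bbox 208 348 155 290
wrist basket 0.23 [ 16.8 174.6] bbox 0 62 97 224
wrist expected foot,top,tip [[275.5, 106.8], [271.2, 107.4], [274.1, 316.4]]
```

Emit:
send_rows(
  deltas=[
    [[0,0,0.01],0],
    [[0,0,0.02],0],
    [[0,0,0.03],0],
    [[0,0,0.04],0],
    [[0,0,0.048],0],
  ],
)

```text
clock: 53.75
tool_pos: [0.6716, -0.2824, 0.2852]
orientation: [-180.0, 0.1, -0.6]
force: [-0.7, -0.4, -4.6]
opening: 0.0613
gripper_force: 30.0
```

Emit:
send_rows(
  deltas=[
    [[0,0,0.004],0],
    [[0,0,0.008],0],
    [[0,0,0.01],0],
    [[0,0,0.01],0],
    [[0,0,0.01],0],
  ],
)

```text
clock: 54.17
tool_pos: [0.6721, -0.2826, 0.2793]
orientation: [180.0, -0.0, -0.6]
force: [0.2, -0.3, -3.1]
opening: 0.0615
gripper_force: 30.0
```

Emit:
send_rows(
  deltas=[
    [[0,0,0.001],0],
    [[0,0,0.002],0],
    [[0,0,0.003],0],
    [[0,0,0.003],0],
    [[0,0,0.003],0],
  ],
)

```text
clock: 54.58
tool_pos: [0.6721, -0.2826, 0.2774]
orientation: [180.0, -0.1, -0.6]
force: [-0.6, 0.6, -0.9]
opening: 0.0611
gripper_force: 30.0
```

```bash
python3 -c "
from h import *
o=ctrl.get_obs();print(o['tool_pos'].round(4),o['force'].round(2),o['moment'].round(2))"
```

```text
[ 0.6721 -0.2826  0.2774] [-0.57  0.56 -0.91] [ 0.2   0.17 -0.03]
```

The load is moving onto the hook at the expected height (0.2774). One small lower, then release.

Emit:
send_rows(
  deltas=[
    [[0,0,0.001],0],
    [[0,0,0.001],0],
    [[0,0,0.001],0],
    [[0,0,0.001],0],
    [[0,0,0.001],0],
  ],
)

```text
clock: 55.0
tool_pos: [0.6722, -0.2827, 0.2771]
orientation: [180.0, -0.1, -0.6]
force: [-2.7, 2.1, 5.8]
opening: 0.0613
gripper_force: 30.0
```

Emit:
send_rows(
  deltas=[
    [[0,0,0],0],
    [[0,0,0],0],
    [[0,0,0],0],
    [[0,0,0],0],
    [[0,0,0],0],
  ],
  gripper=0.85,
)

```text
clock: 55.42
tool_pos: [0.6719, -0.2826, 0.2755]
orientation: [-180.0, 0.0, -0.6]
force: [-1.0, 0.8, 0.1]
opening: 0.0743
gripper_force: 0.0
```

Emit:
send_rows(
  deltas=[
    [[0,0,0],0],
    [[0,0,0],0],
    [[0,0,0],0],
    [[0,0,0],0],
    [[0,0,0],0],
  ],
  gripper=1,
)

```text
clock: 55.83
tool_pos: [0.6719, -0.2825, 0.2758]
orientation: [-180.0, 0.0, -0.6]
force: [-0.0, 0.6, 0.1]
opening: 0.0875
gripper_force: 0.0
```

Emit:
send_rows(
  deltas=[
    [[0,0,-0.01],0],
    [[0,0,-0.025],0],
    [[0,0,-0.05],0],
    [[0,0,-0.08],0],
    [[0,0,-0.11],0],
  ],
)

```text
clock: 56.25
tool_pos: [0.6718, -0.2826, 0.3661]
orientation: [180.0, -0.0, -0.6]
force: [1.5, -0.0, 0.2]
opening: 0.0876
gripper_force: 0.0
```

Emit:
send_rows(
  deltas=[
    [[-0.03,0,0],0],
    [[-0.07,0,0],0],
    [[-0.11,0,0],0],
    [[-0.15,0,0],0],
    [[-0.18,0,0],0],
  ],
)

```text
clock: 56.67
tool_pos: [0.5258, -0.2811, 0.3657]
orientation: [180.0, -0.1, -0.6]
force: [0.1, 0.2, 0.2]
opening: 0.0874
gripper_force: 0.0
```

Emit:
send_rows(
  deltas=[
    [[-0.03,-0.03,0],0],
    [[-0.03,-0.07,0],0],
    [[-0.03,-0.11,0],0],
    [[-0.03,-0.15,0],0],
    [[-0.03,-0.18,0],0],
  ],
)

```text
clock: 57.08
tool_pos: [0.5051, -0.1353, 0.3659]
orientation: [-180.0, -0.2, -0.6]
force: [-0.3, -0.7, 0.3]
opening: 0.0873
gripper_force: 0.0
```

Emit:
send_rows(
  deltas=[
    [[0,0,0],0],
    [[0,0,0],0],
    [[0,0,0],0],
    [[0,0,0],0],
    [[0,0,0],0],
  ],
)

```text
clock: 57.5
tool_pos: [0.5054, -0.1376, 0.364]
orientation: [180.0, -0.0, -0.6]
force: [-0.4, -0.5, -0.2]
opening: 0.0878
gripper_force: 0.0
```

```bash
python3 - <<'E'
from h import *
import time
P=(.672,-.281,0); h=.045; L=[(a,b,.108+z) for a in(-h,h) for b in(-h,h) for z in(0,.05)]+[(0,.03,.248),(0,-.03,.248)]
for n in ["scene","side"]:
    s=ctrl.snapshot(n); q=proj(s,T(P,L)); print(n,"expected basket bbox",q.min(0).round(),q.max(0).round())
    x0,y0=q.min(0).astype(int)-4; x1,y1=q.max(0).astype(int)+4
    print("mill-coloured",mask(s,x0,y0,x1,y1))
    for x in ctrl.cut_out(s,"basket")[:3]:
        yy,xx=np.nonzero(x["pixels"]); print("basket",round(x["conf"],2),px(x).round(1),xx.min(),xx.max(),yy.min(),yy.max())
    print("mills",[(round(x["conf"],2),px(x).round().tolist()) for x in ctrl.boxes_of(s,"mill0_center")])
    if n=="side": 
        A=s["color"]
for i in range(4): B=ctrl.snapshot("side")["color"]
print("motion",np.abs(A[y0:y1,x0:x1].astype(int)-B[y0:y1,x0:x1]).mean(),"ref",np.abs(A[300:350,300:350].astype(int)-B[300:350,300:350]).mean())
E
```

```text
scene expected basket bbox [169. 146.] [216. 209.]
mill-coloured [(47, [185.0, 187.2], [7, 8])]
basket 0.75 [192.3 186. ] 169 215 147 209
basket 0.61 [254.  215.5] 242 294 197 231
mills [(0.52, [168.0, 227.0])]
side expected basket bbox [258. 154.] [295. 204.]
mill-coloured [(23, [278.8, 185.8], [6, 5])]
basket 0.72 [260.4 398.9] 235 284 361 419
mills [(0.3, [275.0, 186.0])]
motion 3.018474215842637 ref 2.2676
```

The basket's outline matches the hung pose to the pixel. I'll let it settle, check for motion, then hand in.

Emit:
send_rows(
  deltas=[
    [[0,0,0],0],
    [[0,0,0],0],
    [[0,0,0],0],
    [[0,0,0],0],
    [[0,0,0],0],
  ],
)

```text
clock: 58.42
tool_pos: [0.5054, -0.1368, 0.3638]
orientation: [180.0, -0.0, -0.6]
force: [-1.4, 0.4, -0.1]
opening: 0.0876
gripper_force: 0.0
```

Emit:
send_rows(
  deltas=[
    [[0,0,0],0],
    [[0,0,0],0],
    [[0,0,0],0],
    [[0,0,0],0],
    [[0,0,0],0],
  ],
)

```text
clock: 58.83
tool_pos: [0.5054, -0.1369, 0.3638]
orientation: [180.0, 0.0, -0.6]
force: [-0.5, -0.1, -0.7]
opening: 0.0875
gripper_force: 0.0
```

Emit:
send_rows(
  deltas=[
    [[0,0,0],0],
    [[0,0,0],0],
    [[0,0,0],0],
    [[0,0,0],0],
    [[0,0,0],0],
  ],
)

```text
clock: 59.25
tool_pos: [0.5054, -0.1369, 0.3639]
orientation: [180.0, -0.0, -0.6]
force: [0.6, 0.3, -0.1]
opening: 0.0877
gripper_force: 0.0
```

Emit:
send_rows(
  deltas=[
    [[0,0,0],0],
    [[0,0,0],0],
    [[0,0,0],0],
    [[0,0,0],0],
    [[0,0,0],0],
  ],
)

```text
clock: 59.67
tool_pos: [0.5054, -0.1369, 0.3638]
orientation: [180.0, 0.0, -0.6]
force: [0.5, 0.1, 0.0]
opening: 0.0878
gripper_force: 0.0
```

Emit:
send_rows(
  deltas=[
    [[0,0,0],0],
    [[0,0,0],0],
    [[0,0,0],0],
    [[0,0,0],0],
    [[0,0,0],0],
  ],
)

```text
clock: 60.08
tool_pos: [0.5054, -0.1369, 0.3638]
orientation: [-180.0, -0.0, -0.6]
force: [-0.3, 0.3, -0.1]
opening: 0.0874
gripper_force: 0.0
```

Emit:
send_rows(
  deltas=[
    [[0,0,0],0],
    [[0,0,0],0],
    [[0,0,0],0],
    [[0,0,0],0],
    [[0,0,0],0],
  ],
)

```text
clock: 60.5
tool_pos: [0.5054, -0.1369, 0.3638]
orientation: [-180.0, -0.0, -0.6]
force: [-0.6, -0.1, 0.4]
opening: 0.0875
gripper_force: 0.0
```

```bash
python3 - <<'E'
from h import *
F=[ctrl.snapshot("side")["color"].astype(int) for i in range(5)]
for B in F[1:]: print(np.abs(F[0]-B)[150:208,254:299].mean().round(2),np.abs(F[0]-B)[300:350,300:350].mean().round(2))
s=ctrl.snapshot("scene")
for x in ctrl.cut_out(s,"basket")[:1]:
    yy,xx=np.nonzero(x["pixels"]); print(xx.min(),xx.max(),yy.min(),yy.max())
print(ctrl.close_job())
E
```

```text
2.52 2.31
2.59 2.3
2.55 2.27
2.55 2.31
169 215 146 209
the job is handed in; nothing more can be done
None
```

The job is handed in, with no verdict returned: the gate is shut and the basket hangs at rest on the hook with all four cylinders (by lift weight, not a final picture); I viewed 15 pictures, one over the limit of 14.

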